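Lock the stop screw of a honing stand with two spanners

ROBOT

A 6-joint arm with a two-finger parallel gripper is mounted at the origin on the work surface. World frame = base frame: x ahead of the robot, y to its left, z up, the work surface at z = 0. Lengths are in m, angles in rad, forces in N, time in s.
With the tool pointing down it reaches from about 0.3 to 0.875 m from the base axis. Payload 6.4 kg.
Tool frame: the origin (TCP) lies midway between the tips of the shut fingers; the grasp point (between the pads) lies 19 mm behind it (ctrl.pinch_z is the distance from the TCP to the grasp point, in m); z points along the fingers, y is the line along which they close (so a half turn about z gives the same grasp; the last joint's range is limited). The gripper opens to 85 mm and grips with 20 to 120 N. Pads are 22 mm wide; open, the fingers measure 114 mm over their backs; the gripper's body (76 mm by 85 mm) begins 54 mm behind the grasp point. The pads swing forward as they close: fully open they stand 13 mm farther back than shut.
Start: joints at [-1.361, 0.181, 1.607, -0, 1.354, -0.206], TCP at [0.232, -0.526, 0.231] pointing down, gripper open.
Joint ranges: [-2.99, 2.99], [-0.89, 2.07], [0.3, 2.58], [-1.14, 4.28], [0, 2.63], [-3.12, 3.12]. Speed limits (rad/s): [2.57, 2.57, 3.01, 3.14, 3.14, 3.14].

INTERFACE

Orientations are given as a unit quaternion [w, x, y, z].
In Python, from bench import ctrl gives the robot as it stands.
- The arm moves only by the tool apply_moves, never from a script. Its argument "moves" is a list of rows, each an object with "jaw": the opening, from 0 (shut) to 1 (fully open); "offset": the shift along the tool's x, y, z in mm, a list of three; "rot": the turn, a rotation vector about the tool's x, y, z in degrees, a list of three. In form: [{"jaw": jaw, "offset": [dx, dy, dz], "rot": [ax, ay, az]}, ...]. A call has exactly 5 rows; each row shifts and turns the commanded pose from where the row before left it, along the tool's axes as they then stand; what a row does not reach is not made up. A row lasts 1/8 s, in which the tool goes at most 62.5 mm and 10.7 degrees, less where a joint would pass 70% of its speed; a pose out of reach is approached as far as the arm can. A call is refused whole if a number of a shift passes 62.5 or a number of a turn 10.7, either way. A call with a gripper value outside its range is refused whole. The fingers move at their own pace and stop on an object; the grip force is fixed at half the most. Time passes only in rows, so rows that do not move let the fingers close, or fill a call up. It gives the time, the measured TCP pose, the force, the opening and the grip force at its end, in the units of the state.
- ctrl.get_obs(): the state, without advancing time (a new reading comes with each control period).
- ctrl.camera(name): name is "scene" or "top" or "wrist"; returns (picture, depth): 400x640x3 uint8, red, green, blue; 400x640 float32, m along the optical axis (not along the pixel's ray), 0 where there is no reading.
- ctrl.camera_params(name): a dict with "K" (3x3 intrinsics, pixels), "dist" ([k1, k2, p1, p2, k3] as OpenCV has them; the pictures are not rectified), "cam_to_world" (4x4, takes a point from camera to world coordinates); the wrist camera has in their place "mount" (4x4, takes a point from camera to tool coordinates, whose origin is the TCP and whose axes are the flange's). Camera axes: x right, y down, z forward; pixel columns grow to the right and rows downward; lengths in m; the calibration is good to about 2 mm. A picture is of the moment at which its call begins: read the wrist's pose just before it. camera_params takes no time and is no camera call.
- ctrl.hand_in(): hands the job in; it is judged then, once.
Trained networks look in the newest picture that a camera, given by its name, has taken for a name from the list of things; names that differ only in an ending like _2 or _b are one class to them, and where a whole thing is asked for, a point or a joint stands for the part that bears it (a point fixed in the world has none). Each returns a list of dicts, best first, with "score" (0 to 1); they miss things now and then, are a little off and sometimes report something else, mostly with a low value. They report only what shows in the picture. A call takes as long as a camera call. They do not tell look-alikes from the thing itself.
- ctrl.outline_of(camera, target): "region" (400x640 bool, what is visible of it) and "position" ([column, row] in pixels, amid what is visible of it).
The state is a dict: "time_s": time; "q": joint angles; "dq": joint speeds; "joint_efforts": joint torques, N m; "eef_pos": TCP position; "eef_rot": TCP orientation; "wrist_force": force on the tool from outside, world axes, zero at the start; "torque": the same for the moment, N m; "opening": opening from 0.0 (shut) to 1.0 (fully open); "grasp_force": force on a finger pad.
Only numpy, scipy, OpenCV 4.12 (cv2) and the standard library are available. Lean on these libraries where they do the work, as an engineer would, in place of code of your own. Each camera call takes 0.05 s, during which the arm holds its last target. There are 200 camera calls.

TASK

The stop screw on the whetstone stand is set to the right height, but its small upper jam nut is still loose. Put the red spanner on the big brass lower nut with its handle against the brass brace post so that the nut keeps its setting, then with the blue spanner tighten the jam nut clockwise (seen from above) until it locks against the lower nut. Finish by laying the blue spanner flat on the bench, and leave the red one on its nut for checking; do all this without shifting the jar, the knife or the tin.

Things in the scene. Friction and masses are not known exactly. Their poses are not given: they have to be found in the camera images.
- stand: honing stand fixed on the bench; origin on the bench under the stop screw's axis, z up. Pale board 22 high (x -60 to 130, y -125 to 110; tongue x -30 to 30 up to y 200). Grey whetstone on it, x 57 to 119, y -101 to 87, top at 50. At the origin an iron boss, radius 32, top at 50, bears the vertical stop screw (radius 8, tip at height 104) with both nuts
- post_c (a point): middle, at height 63, of the upright brass brace post, radius 6, top at 76, at x 17.5, y 175 of the stand, on an iron brace block (x -24 to 32, y 158 to 192, top at 50). The red spanner, on the lower nut with its handle along the stand's +y, rests on boss and block, underside at height 50, on the post's -x side with 2.5 gap; the post stops it turning clockwise
- lower_c (a point): centre of the lower nut: brass hexagon 30 across flats, height 50 to 64; flats square to its x axis and every 60 degrees on. Not fixed: it turns in the stand with less friction (0.06 N m) than between it and the jam nut (0.16 N m), so unless held it goes round with the jam nut
- lower_nut (a joint): turn of the lower nut in the stand, rad, clockwise from above positive; starts at 0 (its x axis along the stand's x): the setting to keep. Play in the red spanner lets it turn about 0.2, which is harmless
- jam_c (a point): centre of the jam nut: steel hexagon 24 across flats, height 65 to 81, above the lower nut on the same axis; flats square to its x axis and every 60 degrees on, so a spanner slides on sideways with its handle at 30, 90, 150.. degrees from that axis
- jam_nut (a joint): turn of the jam nut relative to the lower nut, rad, clockwise from above positive; starts loose at 0.35 to 0.75, hard stop when locked at 1.2, tight from 1.05. When locked the yellow stripe on its top points to the yellow stripe on the boss
- holder_grip (a point): red open-ended spanner lying flat. Point on its red handle (18 wide, 18 tall), 9 above the flat underside, near the balance point: grasp across the width here. x from handle to jaw, z up. Jaw centre 95 ahead, tail 105 behind; thick handle ends 45 ahead, neck and jaw 10 thick from the underside. Mass about 180 g; fits the lower nut
- holder_jaw (a point): centre of the red spanner's jaw slot, 5 above its underside; on the nut's axis when fitted; axes as the spanner's. Slot 32 wide, parallel faces along x, flared mouth at +x; jaw 48 wide outside, prongs reach 19 past this point, slot bottom 18.5 behind it. Passes down over the jam nut too
- driver_grip (a point): blue open-ended spanner lying flat. Point on its blue handle (18 wide, 18 tall), 9 above the flat underside, near the balance point: grasp across the width here. x from handle to jaw, z up. Jaw centre 85 ahead, tail 80 behind; thick handle ends 35 ahead, neck and jaw 10 thick from the underside. Mass about 140 g; fits the jam nut
- driver_jaw (a point): centre of the blue spanner's jaw slot, 5 above its underside; on the nut's axis when fitted; axes as the spanner's. Slot 26 wide, parallel faces along x, flared mouth at +x; jaw 42 wide outside, prongs reach 17 past this point, slot bottom 15.5 behind it. On the jam nut its underside is kept at height 66 to 69 by the hand; play about 0.15 rad
- jar_c (a point): bystander: amber glass jar, radius 22, 90 tall, on the robot's side of the stand; centre half-way up
- knife_c (a point): bystander: knife with a dark wooden handle, lying on the bench; 183 long along its x (from 95 behind to 88 ahead), 22 wide, 18 high; point by the ferrule, 9 up
- tin_c (a point): bystander: green tin, radius 26, 60 tall, beyond the stand; centre half-way up
There are look-alikes about, which are no part of the job. What is meant by the part that bears holder_grip is not turquoise, and is the smaller of those in its own colour.

How it is judged:
By the outcome, as a careful person would: the job done as asked, in the order asked, and still so for the second after the job is handed in, with the robot touching nothing.
It also fails if it takes over 72 s, if anything falls off the work surface, if the arm or the gripper's body presses on something with over 40 N, if the wrist force passes 120 N, or if a joint passes its speed limit or range.

## Working session

There is one attempt and no reset: what is moved stays moved. The work goes in short steps, Python scripts to look and compute and a tool call to move; the robot and the scene stay as the last step left them, time stands still between calls to the robot, and variables do not carry over. Pictures are saved under pics/ and viewed, at most 10 in all, crops included, and the job is handed in when it is done.

Besides the shell and the picture viewer there is one more tool, called after ">>>" as name(argument=value, ...) on one line, values as JSON. apply_moves: Moves the arm, as the interface text tells. Its arguments: {"type":"object","properties":{"moves":{"type":"array"}},"required":["moves"]}

```bash
ls; mkdir -p pics; python3 - <<'E'
from bench import ctrl
import cv2,numpy as np
for n in("scene","top"):
    p,d=ctrl.camera(n); cv2.imwrite(f"pics/{n}0.png",p[:,:,::-1]); np.savez(f"{n}0.npz",p=p,d=d)
    print(n,ctrl.camera_params(n))
    for t in ["stand","holder_grip","driver_grip","jar_c","knife_c","tin_c","lower_c","jam_c"]:
        print(t,[(round(r["score"],2),[int(v) for v in r["position"]],int(r["region"].sum())) for r in ctrl.outline_of(n,t)])
print(ctrl.get_obs(), ctrl.camera_params("wrist"))
E
```

```text
pics
scene {'K': array([[426.82009214,   0.        , 315.19609618],
       [  0.        , 426.82009214, 200.06851758],
       [  0.        ,   0.        ,   1.        ]]), 'dist': array([-0.09791242,  0.        ,  0.        ,  0.        ,  0.        ]), 'cam_to_world': array([[-7.70873784e-01,  4.06632164e-01, -4.90309997e-01,
         1.15720899e+00],
       [ 6.36987621e-01,  4.91354723e-01, -5.93984265e-01,
         7.55510874e-01],
       [-6.16973864e-04, -7.70208296e-01, -6.37792129e-01,
         9.37539031e-01],
       [ 0.00000000e+00,  0.00000000e+00,  0.00000000e+00,
         1.00000000e+00]])}
stand [(0.78, [301, 243], 4343)]
holder_grip [(0.88, [341, 149], 595), (0.69, [262, 139], 173), (0.61, [264, 167], 322)]
driver_grip [(0.71, [405, 296], 599)]
jar_c [(0.61, [336, 211], 365)]
knife_c [(0.88, [270, 210], 301)]
tin_c [(0.76, [251, 249], 426)]
lower_c []
jam_c [(0.46, [306, 220], 59)]
top {'K': array([[444.7871564 ,   0.        , 311.04611854],
       [  0.        , 444.7871564 , 204.80993564],
       [  0.        ,   0.        ,   1.        ]]), 'dist': array([0.0127187
[... 1253 characters left out ...]
orque': array([-0.05223717, -0.07834631, -0.03875089]), 'grasp_force': 0.0, 'opening': 0.9973966810993158} {'K': array([[359.10578691,   0.        , 323.88387283],
       [  0.        , 359.10578691, 200.96128753],
       [  0.        ,   0.        ,   1.        ]]), 'dist': array([-0.06744229,  0.        ,  0.        ,  0.        ,  0.        ]), 'mount': array([[ 6.31797313e-04, -9.65827945e-01, -2.59183295e-01,
         6.54499286e-02],
       [ 9.99999191e-01,  8.96343062e-04, -9.02513318e-04,
        -7.18182565e-04],
       [ 1.10398973e-03, -2.59182515e-01,  9.65827730e-01,
        -1.43087688e-01],
       [ 0.00000000e+00,  0.00000000e+00,  0.00000000e+00,
         1.00000000e+00]])}
```

```bash
python3 - <<'E'
import cv2
a=cv2.imread("pics/scene0.png")[90:350,170:490]; cv2.imwrite("pics/s1.png",cv2.resize(a,None,fx=2.3,fy=2.3,interpolation=2))
a=cv2.imread("pics/top0.png")[80:330,150:490]; cv2.imwrite("pics/t1.png",cv2.resize(a,None,fx=2.3,fy=2.3,interpolation=2))
E
```

```text
(no output)
```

View pics/s1.png

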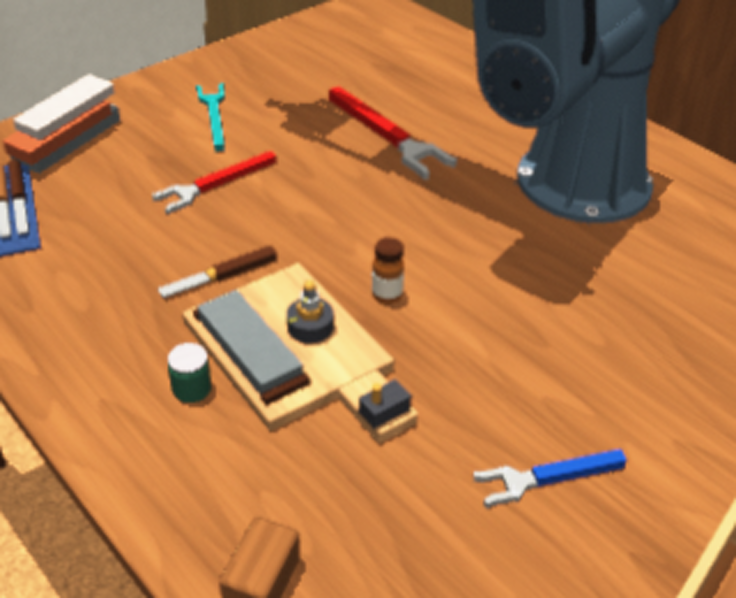

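View pics/t1.png

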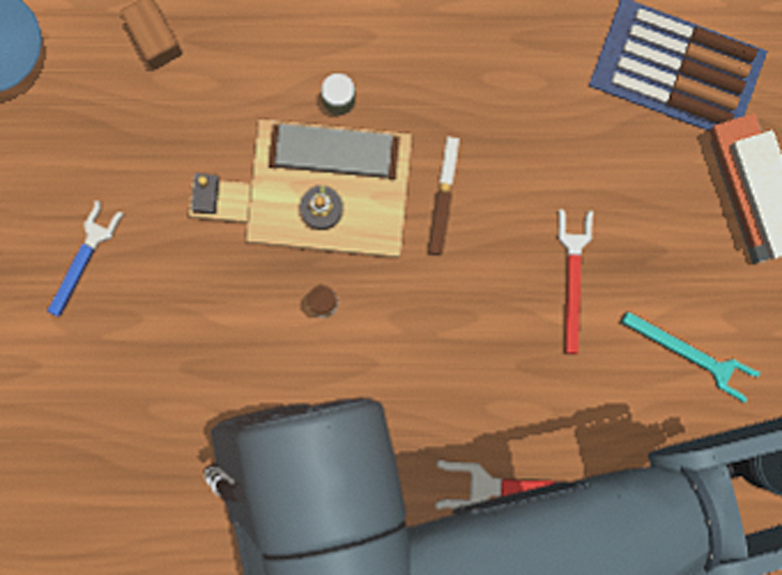

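```bash
cat > h.py <<'E'
from bench import ctrl
import numpy as np, cv2
from scipy.spatial.transform import Rotation as R
def pose():
    o=ctrl.get_obs(); q=o["eef_rot"]; T=np.eye(4); T[:3,:3]=R.from_quat([q[1],q[2],q[3],q[0]]).as_matrix(); T[:3,3]=o["eef_pos"]; return T
def snap(n):
    T=pose(); p,d=ctrl.camera(n); P=ctrl.camera_params(n)
    return p,d,P["K"],P["dist"],(T@P["mount"] if n=="wrist" else P["cam_to_world"])
def cloud(d,K,dist,M):
    h,w=d.shape; uv=np.stack(np.meshgrid(np.arange(w),np.arange(h)),-1).reshape(-1,1,2).astype(np.float64)
    n=cv2.undistortPoints(uv,K,dist).reshape(h,w,2); c=np.dstack([n*d[...,None],d])
    W=c@M[:3,:3].T+M[:3,3]; W[d<=0]=np.nan; return W
def onplane(uv,z,K,dist,M):   # pixels -> world at height z
    n=cv2.undistortPoints(np.float64(uv).reshape(-1,1,2),K,dist).reshape(-1,2)
    r=np.c_[n,np.ones(len(n))]@M[:3,:3].T; return M[:3,3]+r*((z-M[2,3])/r[:,2])[:,None]
def project(X,K,dist,M):
    I=np.linalg.inv(M); return cv2.projectPoints(np.float64(X).reshape(-1,3),cv2.Rodrigues(I[:3,:3])[0],I[:3,3],K,dist)[0].reshape(-1,2)
def yaw(T=None):
    T=pose() if T is None else T; return np.degrees(np.arctan2(T[1,0],T[0,0]))
def plan(p,yw,mod=360,n=None):
    """total: world goal TCP p (m) and yaw deg of tool x; prints equal tool-axis rows"""
    T=pose(); dy=(yw-yaw(T)+mod/2)%mod-mod/2; dp=(np.array(p)-T[:3,3])*1e3
    n=n or int(max(np.ceil(np.linalg.norm(dp)/60),np.ceil(abs(dy)/10.5),1))
    print("dp",dp.round(1),"dyaw",round(dy,2),"n",n)
    for i in range(n):
        Ri=R.from_euler("z",yaw(T)+dy*i/n,degrees=True).as_matrix()@np.diag([1,-1,-1])
        print((Ri.T@dp/n).round(1).tolist(),[0,0,round(-dy/n,2)])
E
python3 - <<'E'
from h import *
z=np.load("top0.npz"); P=ctrl.camera_params("top"); W=cloud(z["d"],P["K"],P["dist"],P["cam_to_world"]); hsv=cv2.cvtColor(z["p"],cv2.COLOR_RGB2HSV)
H,S,V=cv2.split(hsv)
def comp(m,c,nm):
    n,l=cv2.connectedComponents(m.astype(np.uint8)); k=l[c[1]-4:c[1]+5,c[0]-4:c[0]+5]; k=k[k>0]
    s=l==np.bincount(k).argmax(); x=W[s]; x=x[~np.isnan(x[:,0])]
    r=cv2.minAreaRect((x[:,:2]*1e3).astype(np.float32)); print(nm,len(x),x.mean(0).round(4),"rect",np.round(r[0],1),np.round(r[1],1),round(r[2],1),"z",np.percentile(x[:,2],[10,90]).round(3))
comp(((H<6)|(H>174))&(S>150)&(V>90),(399,214),"red")
comp((H>105)&(H<125)&(S>130)&(V>80),(182,200),"blue")
comp((W[...,2]>.04)&(W[...,2]<.06)&(S<80),(295,145),"stone")
comp((W[...,2]>.012),(289,180),"stand")
comp((W[...,2]>.012),(290,210),"jar")
comp((W[...,2]>.04),(298,120),"tin")
for c in[(290,170),(239,164),(238,158)]: print(W[c[1],c[0]])
print(yaw())
E
```

```text
red 240 [ 0.4334 -0.3759  0.0163] rect [ 434.5 -377. ] [ 17.7 147.2] 86.9 z [0.009 0.022]
blue 160 [0.4731 0.3802 0.0174] rect [473.8 381.3] [ 17.  110.3] 62.8 z [0.012 0.023]
stone 889 [ 0.665  -0.0177  0.0499] rect [665.7 -17.5] [170.1  63.7] 84.0 z [0.045 0.054]
stand 4070 [0.6088 0.008  0.0324] rect [619.   34.3] [324.7 191.6] 84.0 z [0.019 0.052]
jar 151 [ 0.4364 -0.0022  0.0798] rect [437.3  -0.9] [44.2 40.4] 83.0 z [0.054 0.093]
tin 185 [ 0.7516 -0.0248  0.0578] rect [752.5 -24.8] [48.3 48.5] 50.2 z [0.049 0.063]
[ 0.57122783 -0.00177753  0.08318169]
[0.59860996 0.17408975 0.04709434]
[0.61375435 0.17306133 0.07626609]
23.824936881253407
```

```bash
python3 - <<'E'
from h import *
plan((.4645,-.3786,.16),177)
E
```

```text
dp [232.2 147.4 -71.3] dyaw 153.18 n 15
[18.1, -2.7, 4.8] [0, 0, np.float64(-10.21)]
[18.3, 0.5, 4.8] [0, 0, np.float64(-10.21)]
[17.9, 3.8, 4.8] [0, 0, np.float64(-10.21)]
[17.0, 6.9, 4.8] [0, 0, np.float64(-10.21)]
[15.5, 9.8, 4.8] [0, 0, np.float64(-10.21)]
[13.5, 12.4, 4.8] [0, 0, np.float64(-10.21)]
[11.1, 14.6, 4.8] [0, 0, np.float64(-10.21)]
[8.4, 16.3, 4.8] [0, 0, np.float64(-10.21)]
[5.3, 17.5, 4.8] [0, 0, np.float64(-10.21)]
[2.1, 18.2, 4.8] [0, 0, np.float64(-10.21)]
[-1.1, 18.3, 4.8] [0, 0, np.float64(-10.21)]
[-4.4, 17.8, 4.8] [0, 0, np.float64(-10.21)]
[-7.4, 16.8, 4.8] [0, 0, np.float64(-10.21)]
[-10.3, 15.2, 4.8] [0, 0, np.float64(-10.21)]
[-12.8, 13.1, 4.8] [0, 0, np.float64(-10.21)]
```

>>> apply_moves(moves=[{"jaw":1,"offset":[18,-3,5],"rot":[0,0,-10.2]},{"jaw":1,"offset":[18,0,5],"rot":[0,0,-10.2]},{"jaw":1,"offset":[18,4,5],"rot":[0,0,-10.2]},{"jaw":1,"offset":[17,7,5],"rot":[0,0,-10.2]},{"jaw":1,"offset":[15.5,10,5],"rot":[0,0,-10.2]}])

```text
time_s: 1.52
eef_pos: [0.3099, -0.4764, 0.2061]
eef_rot: [0.0, 0.793, 0.61, -0.0]
wrist_force: [0.4, -0.1, 0.6]
opening: 1.001
grasp_force: 0.0
```

>>> apply_moves(moves=[{"jaw":1,"offset":[13.5,12.4,5],"rot":[0,0,-10.2]},{"jaw":1,"offset":[11,14.6,5],"rot":[0,0,-10.2]},{"jaw":1,"offset":[8.4,16.3,5],"rot":[0,0,-10.2]},{"jaw":1,"offset":[5.3,17.5,5],"rot":[0,0,-10.2]},{"jaw":1,"offset":[2,18,5],"rot":[0,0,-10.2]}])

```text
time_s: 2.15
eef_pos: [0.3872, -0.4278, 0.1812]
eef_rot: [0.0, 0.453, 0.892, -0.0]
wrist_force: [-0.5, 0.3, 0.3]
opening: 0.996
grasp_force: 0.0
```

>>> apply_moves(moves=[{"jaw":1,"offset":[-1,18,5],"rot":[0,0,-10.2]},{"jaw":1,"offset":[-4.4,18,5],"rot":[0,0,-10.2]},{"jaw":1,"offset":[-7.4,17,5],"rot":[0,0,-10.2]},{"jaw":1,"offset":[-10.3,15,5],"rot":[0,0,-10.2]},{"jaw":1,"offset":[-12.8,13,5],"rot":[0,0,-10.2]}])

```text
time_s: 2.78
eef_pos: [0.4646, -0.3788, 0.1561]
eef_rot: [0.0, 0.025, 1.0, 0.0]
wrist_force: [0.4, 0.0, 0.9]
opening: 1.0
grasp_force: 0.0
```

```bash
cat >> h.py <<'E'
def rect(x):
    r=cv2.minAreaRect((x[:,:2]*1e3).astype(np.float32)); b=r[1]; a=r[2]+(90 if b[1]>b[0] else 0); return np.array(r[0]),sorted(b),a%180
E
python3 - <<'E'
from h import *
p,d,K,D,M=snap("wrist"); cv2.imwrite("pics/w1.png",p[:,:,::-1]); np.savez("w1.npz",p=p,d=d,M=M)
W=cloud(d,K,D,M); H,S,V=cv2.split(cv2.cvtColor(p,cv2.COLOR_RGB2HSV))
red=((H<5)|(H>175))&(S>170)&(V>90)
for r in ctrl.outline_of("wrist","holder_grip"): print(r["score"],r["position"],r["region"].sum(),(r["region"]&red).sum())
x=W[red&(W[...,2]>.015)]; print(len(x),rect(x),np.percentile(x[:,2],[5,50,95]))
g=(S<70)&(W[...,2]>.006)&(W[...,2]<.014)&(np.hypot(W[...,0]-.5595,W[...,1]+.38)<.05); y=W[g]; print(len(y),rect(y),y.mean(0),np.percentile(y[:,2],[5,50,95]))
E
```

```text
0.95 [319.9, 186.4] 6389 3963
0.71 [99.6, 69.0] 7254 0
3963 (array([ 434.26968384, -377.14047241]), [17.091419219970703, 146.50428771972656], 176.79986572265625) [0.0170982  0.01838373 0.01957051]
1628 (array([ 544.10113525, -383.02478027]), [50.276119232177734, 65.82427978515625], 177.50617218017578) [ 0.53782809 -0.38226072  0.01035362] [0.00923103 0.01038339 0.01142118]
```

View pics/w1.png

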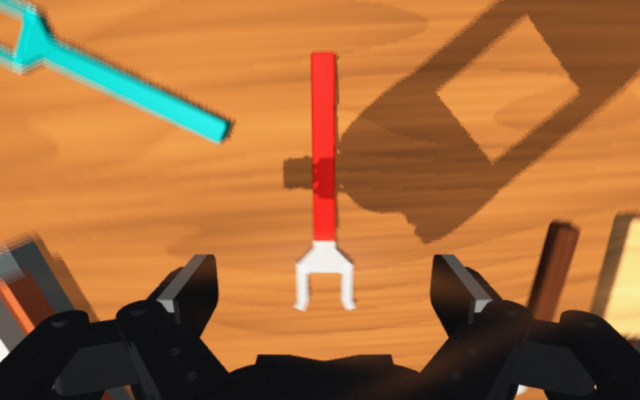

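>>> apply_moves(moves=[{"jaw":1,"offset":[0,0,50],"rot":[0,0,0.3]},{"jaw":0.7,"offset":[0,0,50],"rot":[0,0,0]},{"jaw":0.5,"offset":[0,0,40],"rot":[0,0,0]},{"jaw":0.5,"offset":[0,0,12.5],"rot":[0,0,0]},{"jaw":0.2,"offset":[0,0,0],"rot":[0,0,0]}])

```text
time_s: 3.5
eef_pos: [0.4637, -0.3794, 0.0039]
eef_rot: [-0.0, 0.031, 1.0, 0.0]
wrist_force: [0.5, 0.3, -0.6]
opening: 0.3
grasp_force: 0.0
```

>>> apply_moves(moves=[{"jaw":0,"offset":[0,0,0],"rot":[0,0,0]},{"jaw":0,"offset":[0,0,0],"rot":[0,0,0]},{"jaw":0,"offset":[0,0,0],"rot":[0,0,0]},{"jaw":0,"offset":[0,0,0],"rot":[0,0,0]},{"jaw":0,"offset":[0,0,0],"rot":[0,0,0]}])

```text
time_s: 4.12
eef_pos: [0.4647, -0.38, 0.0053]
eef_rot: [0.001, 0.03, 1.0, -0.001]
wrist_force: [-1.6, 0.5, 6.7]
opening: 0.194
grasp_force: 62.2
```

>>> apply_moves(moves=[{"jaw":0,"offset":[0,0,-20],"rot":[0,0,0]},{"jaw":0,"offset":[0,0,-55],"rot":[0,0,0]},{"jaw":0,"offset":[0,0,-60],"rot":[0,0,0]},{"jaw":0,"offset":[0,0,-60],"rot":[0,0,0]},{"jaw":0,"offset":[0,0,-55],"rot":[0,0,0]}])

```text
time_s: 4.75
eef_pos: [0.4639, -0.3788, 0.2573]
eef_rot: [0.001, 0.03, 1.0, -0.001]
wrist_force: [0.2, -0.5, -2.0]
opening: 0.191
grasp_force: 61.1
```

```bash
sed -i 's/,\[0,0,round(-dy\/n,2)\])/,round(float(-dy\/n),2))/' h.py; python3 - <<'E'
from h import *
o=ctrl.get_obs(); print(o["wrist_force"],o["torque"],o["q"],o["opening"])
plan((.496,.069,.25),84,n=10)
E
```

```text
[ 0.19924929 -0.47381844 -2.01718292] [-0.05564879 -0.00085935 -0.01104299] [-8.82787437e-01  2.11807609e-01  1.51740502e+00  4.45425093e-05
  1.41061368e+00 -2.39299710e+00] 0.19074157733770783
dp [ 32.1 447.8  -7.3] dyaw -92.53 n 10
[-0.5, 44.9, 0.7] 9.25
[6.7, 44.4, 0.7] 9.25
[13.8, 42.7, 0.7] 9.25
[20.5, 40.0, 0.7] 9.25
[26.6, 36.1, 0.7] 9.25
[32.1, 31.4, 0.7] 9.25
[36.7, 25.8, 0.7] 9.25
[40.4, 19.6, 0.7] 9.25
[43.0, 12.8, 0.7] 9.25
[44.5, 5.7, 0.7] 9.25
```

>>> apply_moves(moves=[{"jaw":0,"offset":[-0.5,45,0],"rot":[0,0,9.25]},{"jaw":0,"offset":[6.7,44.4,0],"rot":[0,0,9.25]},{"jaw":0,"offset":[13.8,42.7,0],"rot":[0,0,9.25]},{"jaw":0,"offset":[20.5,40,0],"rot":[0,0,9.25]},{"jaw":0,"offset":[26.6,36,0],"rot":[0,0,9.25]}])

```text
time_s: 5.38
eef_pos: [0.4797, -0.1535, 0.2548]
eef_rot: [0.0, 0.423, 0.906, 0.0]
wrist_force: [0.4, -0.2, -2.0]
opening: 0.184
grasp_force: 61.1
```

>>> apply_moves(moves=[{"jaw":0,"offset":[32,31.4,0],"rot":[0,0,9.25]},{"jaw":0,"offset":[36.7,25.8,0],"rot":[0,0,9.25]},{"jaw":0,"offset":[40.4,19.6,0],"rot":[0,0,9.25]},{"jaw":0,"offset":[43,12.8,0],"rot":[0,0,9.25]},{"jaw":0,"offset":[44.5,5.7,0],"rot":[0,0,9.25]}])

```text
time_s: 6.0
eef_pos: [0.4957, 0.0701, 0.2548]
eef_rot: [0.0, 0.745, 0.667, 0.0]
wrist_force: [0.8, 0.0, -2.3]
opening: 0.188
grasp_force: 61.1
```

```bash
python3 - <<'E'
from h import *
p,d,K,D,M=snap("wrist"); np.savez("w2.npz",p=p,d=d,M=M)
print(pose()[:3,3],yaw())
W=cloud(d,K,D,M)
cv2.imwrite("pics/w2.png",cv2.resize(p[:,:,::-1],None,fx=1.25,fy=1.25))
S=cv2.cvtColor(p,cv2.COLOR_RGB2HSV)[...,1]
near=(np.hypot(W[...,0]-.579,W[...,1])<.06)
for lo,hi in[(.046,.054),(.060,.068),(.077,.085),(.1,.108)]:
    m=near&(W[...,2]>lo)&(W[...,2]<hi); x=W[m]
    if len(x)>5: print(lo,len(x),cv2.minEnclosingCircle((x[:,:2]*1e3).astype(np.float32)),np.median(x[:,2]))
# stone and board
m=(W[...,2]>.045)&(W[...,2]<.055)&(np.hypot(W[...,0]-.665,W[...,1]+.017)<.12)&(W[...,0]>.625); print("stone",m.sum(),rect(W[m]))
m=(W[...,2]>.017)&(W[...,2]<.027)&(W[...,0]<.8); print("board",m.sum(),rect(W[m]))
m=(W[...,2]>.065)&(W[...,2]<.085)&(np.hypot(W[...,0]-.614,W[...,1]-.172)<.03);x=W[m];print("post",len(x),x.mean(0),cv2.minEnclosingCircle((x[:,:2]*1e3).astype(np.float32)) if len(x) else 0)
m=(W[...,2]>.045)&(W[...,2]<.055)&(np.hypot(W[...,0]-.6,W[...,1]-.175)<.045);print("block",m.sum(),rect(W[m]))
E
```

```text
[0.49539904 0.07485674 0.25486182] 83.28942187494823
0.046 1984 ((592.4615478515625, -1.0922170877456665), 47.64674377441406) 0.05018347493735892
0.06 255 ((577.3021850585938, 2.9465858936309814), 17.184728622436523) 0.06407084286472176
0.077 271 ((577.5371704101562, 2.8785829544067383), 13.883671760559082) 0.08118336489587374
0.1 178 ((577.6910400390625, 3.1238462924957275), 7.258089542388916) 0.10245651551047269
stone 9005 (array([699.00524902, -19.20202637]), [132.9772186279297, 169.3501434326172], 84.24444580078125)
board 19115 (array([421.64437866,  54.85342407]), [323.3570861816406, 693.2493896484375], 174.8651351928711)
post 209 [0.6113524  0.17410566 0.07478061] ((612.3192749023438, 174.28671264648438), 6.130823612213135)
block 2153 (array([599.34893799, 176.03593445]), [34.819732666015625, 57.12643814086914], 173.44354248046875)
```

View pics/w2.png

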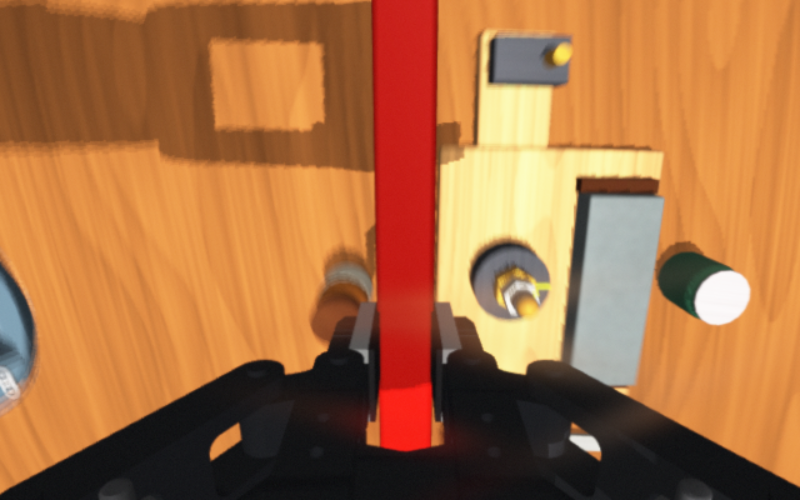

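```bash
python3 - <<'E'
from h import *
z=np.load("w2.npz"); p,d=z["p"],z["d"]; P=ctrl.camera_params("wrist"); C=cloud(d,P["K"],P["dist"],P["mount"])
H,S,V=cv2.split(cv2.cvtColor(p,cv2.COLOR_RGB2HSV))
red=((H<5)|(H>175))&(S>150)&(V>90)
for r in range(20,240,30):
    x=C[r][red[r]]; print(r,len(x),"x %.4f y %.4f..%.4f mid %.4f z %.4f"%(np.median(x[:,0]),x[:,1].min(),x[:,1].max(),(x[:,1].min()+x[:,1].max())/2,np.median(x[:,2])))
print(pose()[:3,3],yaw(),R.from_matrix(pose()[:3,:3]).as_quat())
E
```

```text
20 52 x 0.0942 y -0.0093..0.0080 mid -0.0006 z -0.0133
50 51 x 0.0845 y -0.0094..0.0078 mid -0.0008 z -0.0134
80 50 x nan y nan..nan mid nan z nan
110 50 x 0.0645 y -0.0093..0.0080 mid -0.0007 z -0.0134
140 48 x 0.0540 y -0.0092..0.0079 mid -0.0006 z -0.0132
170 47 x 0.0431 y -0.0088..0.0081 mid -0.0004 z -0.0132
200 46 x 0.0317 y -0.0091..0.0079 mid -0.0006 z -0.0132
230 45 x 0.0199 y -0.0089..0.0081 mid -0.0004 z -0.0132
[0.49539904 0.07485674 0.25486182] 83.28942187494823 [ 0.74727867  0.66450765  0.00173486 -0.00108177]
```

```bash
python3 - <<'E'
from h import *
p,d,K,D,M=snap("wrist"); np.savez("w3.npz",p=p,d=d,M=M)
print((np.load("w2.npz")["M"]-M)[:3,3]*1e3)
W=cloud(d,K,D,M); T=pose(); print(T[:3,3],yaw(T))
near=(np.hypot(W[...,0]-.579,W[...,1])<.06)
C=[]
for lo,hi in[(.060,.068),(.077,.085),(.1,.108)]:
    m=near&(W[...,2]>lo)&(W[...,2]<hi); x=W[m]; c=cv2.minEnclosingCircle((x[:,:2]*1e3).astype(np.float32)); print(lo,c); C.append(c[0])
m=(W[...,2]>.074)&(W[...,2]<.079)&(np.hypot(W[...,0]-.614,W[...,1]-.172)<.03);x=W[m];c=cv2.minEnclosingCircle((x[:,:2]*1e3).astype(np.float32)); print("post",len(x),c)
m=(W[...,2]>.045)&(W[...,2]<.055)&(np.hypot(W[...,0]-.6,W[...,1]-.175)<.045);b=rect(W[m]);print("block",b)
m=(W[...,2]>.047)&(W[...,2]<.055)&(W[...,0]>.62)&(W[...,0]<.72)&(W[...,1]<.08);b2=rect(W[m]);print("stone",b2)
o=np.mean(C,0); corr=.6*T[:2,1]; print("axis",o,"corrected",o+corr)
v=np.array(c[0])-o; print("yaw post",np.degrees(np.arctan2(v[1],v[0]))-np.degrees(np.arctan2(175,17.5)))
v=b[0]-o; print("yaw block",np.degrees(np.arctan2(v[1],v[0]))-np.degrees(np.arctan2(175,4)))
E
```

```text
[-0.23222667 -4.12505391 -0.28855149]
[0.49541487 0.07239277 0.25472159] 84.05088369006205
0.06 ((577.4495849609375, 2.9847114086151123), 17.166576385498047)
0.077 ((577.5888671875, 2.95491361618042), 13.77762508392334)
0.1 ((577.6829833984375, 2.8333685398101807), 7.531210422515869)
post 157 ((612.685791015625, 174.31268310546875), 6.125656604766846)
block (array([599.12145996, 175.82836914]), [34.69752502441406, 56.74555587768555], 174.17375946044922)
stone (array([664.31872559, -16.2298584 ]), [63.69689178466797, 169.8121337890625], 83.90144348144531)
axis [577.57381185   2.92433119] corrected [578.17058029   2.8621435 ]
yaw post -5.867271757894372
yaw block -5.794301287749377
```

```bash
python3 - <<'E'
from h import *
plan((.5929,.1451,.13),84.5,n=4)
E
```

```text
dp [  97.5   72.7 -124.7] dyaw 0.45 n 4
[20.6, 22.4, 31.2] -0.11
[20.6, 22.4, 31.2] -0.11
[20.5, 22.4, 31.2] -0.11
[20.5, 22.5, 31.2] -0.11
```

>>> apply_moves(moves=[{"jaw":0,"offset":[20.5,22.4,31.2],"rot":[0,0,-0.1]},{"jaw":0,"offset":[20.5,22.4,31.2],"rot":[0,0,-0.1]},{"jaw":0,"offset":[20.5,22.4,31.2],"rot":[0,0,-0.1]},{"jaw":0,"offset":[20.5,22.4,31.2],"rot":[0,0,-0.1]},{"jaw":0,"offset":[0,0,0],"rot":[0,0,0]}])

```text
time_s: 6.72
eef_pos: [0.5921, 0.1413, 0.1258]
eef_rot: [-0.002, 0.74, 0.673, -0.002]
wrist_force: [-0.9, -0.7, -1.5]
opening: 0.192
grasp_force: 61.0
```

```bash
python3 - <<'E'
from h import *
p,d,K,D,M=snap("wrist"); cv2.imwrite("pics/w4.png",p[:,:,::-1])
T=pose();W=cloud(d,K,D,M)
m=(W[...,2]>.072)&(W[...,2]<.079)&(np.hypot(W[...,0]-.614,W[...,1]-.172)<.02);x=W[m]
if len(x): print("post",len(x),cv2.minEnclosingCircle((x[:,:2]*1e3).astype(np.float32)))
plan((.5929,.1451,.0568),84.5,n=3)
E
```

```text
post 349 ((612.6969604492188, 174.43118286132812), 5.817442417144775)
dp [  0.3   4.3 -70.9] dyaw -0.01 n 3
[1.4, -0.0, 23.6] 0.0
[1.4, -0.0, 23.6] 0.0
[1.4, -0.0, 23.6] 0.0
```

View pics/w4.png

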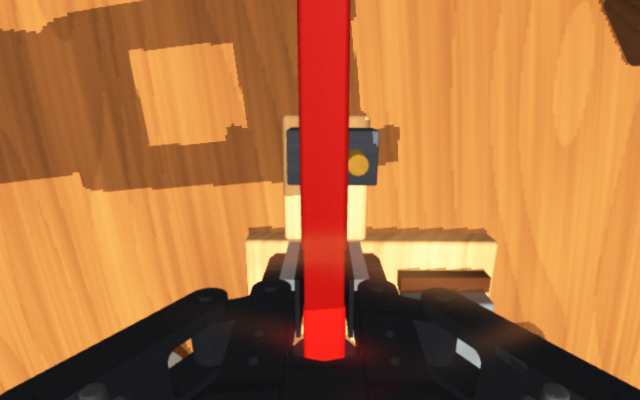

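>>> apply_moves(moves=[{"jaw":0,"offset":[2,0,24],"rot":[0,0,0]},{"jaw":0,"offset":[1,0,24],"rot":[0,0,0]},{"jaw":0,"offset":[1,0,20],"rot":[0,0,0]},{"jaw":0,"offset":[0,0,0],"rot":[0,0,0]},{"jaw":0,"offset":[0,0,0],"rot":[0,0,0]}])

```text
time_s: 7.4
eef_pos: [0.5947, 0.1448, 0.0623]
eef_rot: [0.001, 0.741, 0.672, 0.001]
wrist_force: [0.2, -0.0, -2.3]
opening: 0.191
grasp_force: 61.0
```

```bash
python3 - <<'E'
from h import *
print(ctrl.get_obs()["wrist_force"],ctrl.get_obs()["time_s"])
plan((.5929,.1451,.0568),84.5,n=1)
plan((.588,.0974,.0568),84.5,n=1)
E
```

```text
[ 0.23550708 -0.00805084 -2.25092596] 7.4
dp [-1.8  0.3 -5.5] dyaw 0.08 n 1
[0.1, -1.8, 5.5] -0.08
dp [ -6.7 -47.4  -5.5] dyaw 0.08 n 1
[-47.8, -2.0, 5.5] -0.08
```

>>> apply_moves(moves=[{"jaw":0,"offset":[0,-1.8,3],"rot":[0,0,0]},{"jaw":0,"offset":[0,0,2.3],"rot":[0,0,0]},{"jaw":0,"offset":[0,0,0],"rot":[0,0,0]},{"jaw":0,"offset":[0,0,0],"rot":[0,0,0]},{"jaw":0,"offset":[0,0,0],"rot":[0,0,0]}])

```text
time_s: 8.02
eef_pos: [0.5922, 0.1452, 0.0558]
eef_rot: [0.0, 0.741, 0.672, 0.0]
wrist_force: [-0.5, -0.1, -2.0]
opening: 0.191
grasp_force: 61.0
```

```bash
python3 - <<'E'
from h import *
print(ctrl.get_obs()["wrist_force"])
plan((.588,.0974,.0568),84.5,n=1)
E
```

```text
[-0.45745597 -0.07220942 -2.03879167]
dp [ -4.2 -47.8   1. ] dyaw 0.07 n 1
[-48.0, 0.5, -1.0] -0.07
```

>>> apply_moves(moves=[{"jaw":0,"offset":[-10,0,0],"rot":[0,0,0]},{"jaw":0,"offset":[-8,0,0],"rot":[0,0,0]},{"jaw":0,"offset":[-6,0,0],"rot":[0,0,0]},{"jaw":0,"offset":[-4,0,0],"rot":[0,0,0]},{"jaw":0,"offset":[-4,0,0],"rot":[0,0,0]}])

```text
time_s: 8.65
eef_pos: [0.589, 0.113, 0.0557]
eef_rot: [-0.0, 0.741, 0.672, 0.0]
wrist_force: [0.9, 0.1, -1.5]
opening: 0.188
grasp_force: 61.0
```

>>> apply_moves(moves=[{"jaw":0,"offset":[-3,0,0],"rot":[0,0,0]},{"jaw":0,"offset":[-3,0,0],"rot":[0,0,0]},{"jaw":0,"offset":[-3,0,0],"rot":[0,0,0]},{"jaw":0,"offset":[0,0,0],"rot":[0,0,0]},{"jaw":0,"offset":[0,0,0],"rot":[0,0,0]}])

```text
time_s: 9.28
eef_pos: [0.5881, 0.1044, 0.0557]
eef_rot: [0.0, 0.741, 0.672, 0.0]
wrist_force: [-0.1, 0.1, -1.5]
opening: 0.188
grasp_force: 61.0
```

>>> apply_moves(moves=[{"jaw":0,"offset":[-2,0,0],"rot":[0,0,0]},{"jaw":0,"offset":[-2,0,0],"rot":[0,0,0]},{"jaw":0,"offset":[-2,0,0],"rot":[0,0,0]},{"jaw":0,"offset":[0,0,0.6],"rot":[0,0,0]},{"jaw":0,"offset":[0,0,0],"rot":[0,0,0]}])

```text
time_s: 9.9
eef_pos: [0.5876, 0.0981, 0.0553]
eef_rot: [0.0, 0.741, 0.672, -0.0]
wrist_force: [-0.5, -1.1, 1.3]
opening: 0.191
grasp_force: 61.3
```

```bash
python3 - <<'E'
from h import *
print(ctrl.get_obs()["wrist_force"],ctrl.get_obs()["torque"])
plan((.588,.0974,.0568),84.5,n=1)
p,d,K,D,M=snap("wrist"); W=cloud(d,K,D,M)
p2,d2,K2,D2,M2=snap("scene"); cv2.imwrite("pics/s2.png",cv2.resize(p2[180:290,240:370,::-1],None,fx=5,fy=5,interpolation=2))
E
```

```text
[-0.45618153 -1.08939697  1.34356263] [-0.23594439  0.26439454 -0.01121525]
dp [ 0.4 -0.7  1.5] dyaw 0.08 n 1
[-0.7, 0.4, -1.5] -0.08
```

View pics/s2.png

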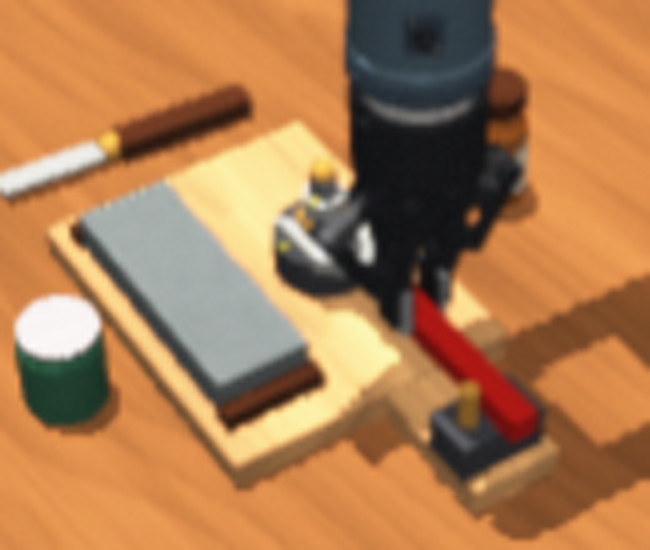

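>>> apply_moves(moves=[{"jaw":0.3,"offset":[0,0,0],"rot":[0,0,0]},{"jaw":0.5,"offset":[0,0,0],"rot":[0,0,0]},{"jaw":0.6,"offset":[0,0,0],"rot":[0,0,0]},{"jaw":0.6,"offset":[0,0,-15],"rot":[0,0,0]},{"jaw":0.6,"offset":[0,0,-50],"rot":[0,0,0]}])

```text
time_s: 10.62
eef_pos: [0.5852, 0.0985, 0.1186]
eef_rot: [-0.002, 0.741, 0.672, -0.002]
wrist_force: [0.5, -0.2, 0.2]
opening: 0.598
grasp_force: 0.0
```

>>> apply_moves(moves=[{"jaw":1,"offset":[0,0,-60],"rot":[0,0,0]},{"jaw":1,"offset":[-40,0,-40],"rot":[0,0,0]},{"jaw":1,"offset":[-50,0,0],"rot":[0,0,0]},{"jaw":1,"offset":[-25,0,0],"rot":[0,0,0]},{"jaw":1,"offset":[0,0,0],"rot":[0,0,0]}])

```text
time_s: 11.25
eef_pos: [0.5765, -0.0178, 0.2214]
eef_rot: [0.001, 0.742, 0.671, 0.0]
wrist_force: [-0.7, 0.9, 1.2]
opening: 0.999
grasp_force: 0.0
```

```bash
python3 - <<'E'
from h import *
p,d,K,D,M=snap("wrist"); np.savez("w5.npz",p=p,d=d,M=M); print(pose()[:3,3],yaw())
uv=project([[.578,.003,.08]],K,D,M)[0]; print(uv)
u,v=int(uv[0]),int(uv[1]); a=p[max(v-80,0):v+60,u-90:u+90,::-1]; cv2.imwrite("pics/w5.png",cv2.resize(a,None,fx=4,fy=4,interpolation=2)); print(a.shape,max(v-80,0),u-90)
W=cloud(d,K,D,M); H,S,V=cv2.split(cv2.cvtColor(p,cv2.COLOR_RGB2HSV)); red=((H<5)|(H>175))&(S>150)&(V>90)
print("red handle",rect(W[red&(W[...,2]>.06)&(W[...,2]<.075)]))
m=(W[...,2]>.072)&(W[...,2]<.079)&(np.hypot(W[...,0]-.614,W[...,1]-.172)<.02);x=W[m]
if len(x): print("post",len(x),cv2.minEnclosingCircle((x[:,:2]*1e3).astype(np.float32)))
E
```

```text
[ 0.57649033 -0.01658192  0.22111149] 84.32244955304144
[323.49593262 163.61016061]
(140, 180, 3) 83 233
red handle (array([586.33880615,  91.19540405]), [17.0235652923584, 70.73516082763672], 83.86228942871094)
```

View pics/w5.png

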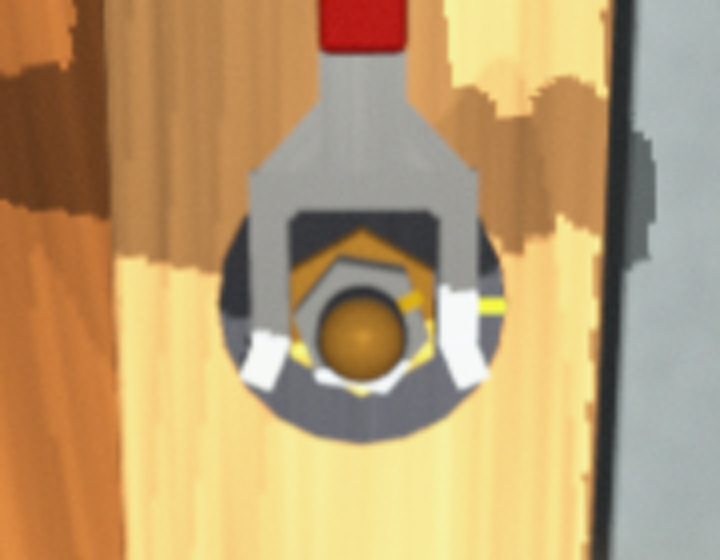

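```bash
python3 - <<'E'
from h import *
z=np.load("w5.npz"); p,d,M=z["p"],z["d"],z["M"]; P=ctrl.camera_params("wrist"); K,D=P["K"],P["dist"]; W=cloud(d,K,D,M)
H,S,V=cv2.split(cv2.cvtColor(p,cv2.COLOR_RGB2HSV))
near=np.hypot(W[...,0]-.578,W[...,1]-.003)<.035
m=near&(W[...,2]>.0785)&(W[...,2]<.084); x=W[m]; c,r=cv2.minEnclosingCircle((x[:,:2]*1e3).astype(np.float32)); print("jam top",c,r,m.sum())
yel=(H>20)&(H<35)&(S>150)&(V>120)
for nm,lo,hi in(("jam",.078,.085),("boss",.046,.054)):
    k=near&yel&(W[...,2]>lo)&(W[...,2]<hi); y=W[k]; q=np.median(y[:,:2],0)*1e3-c; print(nm,k.sum(),q,np.degrees(np.arctan2(q[1],q[0])))
t=W[near&(W[...,2]>.1)]; print("tip",cv2.minEnclosingCircle((t[:,:2]*1e3).astype(np.float32)))
# hexagon fit: best angle so that pts inside
X=x[:,:2]*1e3-np.array(c)
rr=np.hypot(*X.T); th=np.degrees(np.arctan2(X[:,1],X[:,0]))
best=[]
for a in np.arange(-30,30,1):
    n=np.radians(a+60*np.arange(6)); dd=X@np.array([np.cos(n),np.sin(n)]); best.append((np.maximum(dd.max(1)-11.7,0).sum(),a))
best.sort(); print(best[:6])
E
```

```text
jam top (577.15771484375, 2.0456817150115967) 13.378792762756348 340
jam 19 [10.2898299   4.80500516] 25.03099569222349
boss 17 [29.1191139  -2.38380705] -4.680025408960861
tip ((577.7503662109375, 0.38980937004089355), 34.85811233520508)
[(np.float64(9.710035373935968), np.int64(14)), (np.float64(9.85534281686367), np.int64(15)), (np.float64(10.121550249483068), np.int64(13)), (np.float64(10.371378464414414), np.int64(16)), (np.float64(10.870351725113036), np.int64(12)), (np.float64(11.39472932201079), np.int64(17))]
```

```bash
python3 - <<'E'
from h import *
plan((.494,.371,.16),-27,n=12)
E
```

```text
dp [-82.5 387.6 -61.1] dyaw -111.32 n 12
[31.5, -10.0, 5.1] 9.28
[29.4, -15.0, 5.1] 9.28
[26.6, -19.5, 5.1] 9.28
[23.1, -23.6, 5.1] 9.28
[19.0, -27.0, 5.1] 9.28
[14.4, -29.7, 5.1] 9.28
[9.5, -31.6, 5.1] 9.28
[4.2, -32.7, 5.1] 9.28
[-1.1, -33.0, 5.1] 9.28
[-6.4, -32.4, 5.1] 9.28
[-11.5, -30.9, 5.1] 9.28
[-16.4, -28.7, 5.1] 9.28
```

>>> apply_moves(moves=[{"jaw":1,"offset":[31.5,-10,5],"rot":[0,0,9.3]},{"jaw":1,"offset":[29.4,-15,5],"rot":[0,0,9.3]},{"jaw":1,"offset":[26.6,-19.5,5],"rot":[0,0,9.3]},{"jaw":1,"offset":[23,-23.6,5],"rot":[0,0,9.3]},{"jaw":1,"offset":[19,-27,5],"rot":[0,0,9.3]}])

```text
time_s: 11.92
eef_pos: [0.5411, 0.1477, 0.1954]
eef_rot: [-0.0, 0.946, 0.323, 0.0]
wrist_force: [0.2, 0.3, -0.2]
opening: 1.002
grasp_force: 0.0
```

>>> apply_moves(moves=[{"jaw":1,"offset":[14.4,-29.7,5],"rot":[0,0,9.3]},{"jaw":1,"offset":[9.5,-31.6,5],"rot":[0,0,9.3]},{"jaw":1,"offset":[4.2,-32.7,5],"rot":[0,0,9.3]},{"jaw":1,"offset":[-1,-33,5],"rot":[0,0,9.3]},{"jaw":1,"offset":[-6.4,-32.4,5],"rot":[0,0,9.3]}])

```text
time_s: 12.55
eef_pos: [0.5066, 0.3092, 0.1703]
eef_rot: [-0.0, 0.997, -0.077, 0.0]
wrist_force: [-0.3, 0.0, -0.3]
opening: 1.002
grasp_force: 0.0
```

>>> apply_moves(moves=[{"jaw":1,"offset":[-11.5,-31,5],"rot":[0,0,9.3]},{"jaw":1,"offset":[-16.4,-28.7,5],"rot":[0,0,9.2]},{"jaw":1,"offset":[0,0,0],"rot":[0,0,0]},{"jaw":1,"offset":[0,0,0],"rot":[0,0,0]},{"jaw":1,"offset":[0,0,0],"rot":[0,0,0]}])

```text
time_s: 13.18
eef_pos: [0.4943, 0.3709, 0.1604]
eef_rot: [0.0, 0.972, -0.234, 0.0]
wrist_force: [-0.5, 0.1, -0.2]
opening: 1.001
grasp_force: 0.0
```

```bash
python3 - <<'E'
from h import *
p,d,K,D,M=snap("wrist"); np.savez("w6.npz",p=p,d=d,M=M); W=cloud(d,K,D,M); H,S,V=cv2.split(cv2.cvtColor(p,cv2.COLOR_RGB2HSV))
print(pose()[:3,3],yaw())
bl=(H>105)&(H<125)&(S>130)&(V>60)
for r in ctrl.outline_of("wrist","driver_grip"): print(r["score"],r["position"],r["region"].sum(),(r["region"]&bl).sum())
m=bl&(W[...,2]>.015)&(W[...,2]<.022); c,s,a=rect(W[m]); print("handle",c,s,a)
g=(S<70)&(V>120)&(W[...,2]>.007)&(W[...,2]<.013)&(np.hypot(W[...,0]-.57,W[...,1]-.332)<.05); c2,s2,a2=rect(W[g]); print("jaw",g.sum(),c2,s2,a2,"dist",np.linalg.norm(c2-c))
v=(c2-c)/np.linalg.norm(c2-c); an=np.degrees(np.arctan2(v[1],v[0])); print("dir",an, "grip by handle",c+22.5*v,"by jaw",c2-68.5*v)
E
```

```text
[0.49442666 0.3707823  0.16041444] -27.0795144150752
0.63 [324.8, 144.3] 5388 1949
handle [473.29855347 381.26879883] [16.831754684448242, 114.4739761352539] 153.47901916503906
jaw 2435 [555.31195068 340.01361084] [46.69257354736328, 65.91728210449219] 153.91718292236328 dist 91.80516248549714
dir -26.703761498733808 grip by handle [493.39874596 371.15780175] by jaw [494.11803133 370.79597973]
```

>>> apply_moves(moves=[{"jaw":1,"offset":[0,0,50],"rot":[0,0,-0.5]},{"jaw":0.7,"offset":[0,0,50],"rot":[0,0,0]},{"jaw":0.5,"offset":[0,0,43],"rot":[0,0,0]},{"jaw":0.5,"offset":[0,0,13],"rot":[0,0,0]},{"jaw":0.2,"offset":[0,0,0],"rot":[0,0,0]}])

```text
time_s: 13.9
eef_pos: [0.4942, 0.3711, 0.0041]
eef_rot: [0.0, 0.973, -0.23, -0.0]
wrist_force: [0.7, -0.2, 0.1]
opening: 0.3
grasp_force: 0.0
```

>>> apply_moves(moves=[{"jaw":0,"offset":[0,0,0],"rot":[0,0,0]},{"jaw":0,"offset":[0,0,0],"rot":[0,0,0]},{"jaw":0,"offset":[0,0,0],"rot":[0,0,0]},{"jaw":0,"offset":[0,0,0],"rot":[0,0,0]},{"jaw":0,"offset":[0,0,0],"rot":[0,0,0]}])

```text
time_s: 14.52
eef_pos: [0.495, 0.3719, 0.0056]
eef_rot: [-0.001, 0.973, -0.23, 0.001]
wrist_force: [-0.9, -1.1, 6.5]
opening: 0.19
grasp_force: 62.1
```

>>> apply_moves(moves=[{"jaw":0,"offset":[0,0,-20],"rot":[0,0,0]},{"jaw":0,"offset":[0,0,-55],"rot":[0,0,0]},{"jaw":0,"offset":[0,0,-60],"rot":[0,0,0]},{"jaw":0,"offset":[0,0,-60],"rot":[0,0,0]},{"jaw":0,"offset":[0,0,-25],"rot":[0,0,0]}])

```text
time_s: 15.15
eef_pos: [0.4956, 0.3724, 0.2304]
eef_rot: [-0.003, 0.973, -0.23, 0.003]
wrist_force: [0.4, 0.1, -2.1]
opening: 0.186
grasp_force: 61.1
```

```bash
python3 - <<'E'
from h import *
# pre-slide: jaw centre 45 back from axis, tail dir 283.5
t=np.radians(283.5); ax=np.array([578.2,2.9]); g=ax+(85+45)*np.array([np.cos(t),np.sin(t)]); print(g)
plan((g[0]/1e3,g[1]/1e3,.2),103.5)
E
```

```text
[ 608.5478973  -123.50808965]
dp [ 112.9 -495.9  -30.4] dyaw 130.07 n 13
[24.8, 30.2, 2.3] -10.01
[19.2, 34.1, 2.3] -10.01
[13.0, 36.9, 2.3] -10.01
[6.4, 38.6, 2.3] -10.01
[-0.4, 39.1, 2.3] -10.01
[-7.2, 38.4, 2.3] -10.01
[-13.8, 36.6, 2.3] -10.01
[-19.9, 33.7, 2.3] -10.01
[-25.5, 29.7, 2.3] -10.01
[-30.3, 24.8, 2.3] -10.01
[-34.1, 19.2, 2.3] -10.01
[-36.9, 13.0, 2.3] -10.01
[-38.6, 6.3, 2.3] -10.01
```

>>> apply_moves(moves=[{"jaw":0,"offset":[24.8,30.2,2.3],"rot":[0,0,-10]},{"jaw":0,"offset":[19.2,34,2.3],"rot":[0,0,-10]},{"jaw":0,"offset":[13,36.9,2.3],"rot":[0,0,-10]},{"jaw":0,"offset":[6.4,38.6,2.3],"rot":[0,0,-10]},{"jaw":0,"offset":[-0.4,39,2.3],"rot":[0,0,-10]}])

```text
time_s: 15.78
eef_pos: [0.5375, 0.1797, 0.2136]
eef_rot: [0.0, 0.979, 0.206, 0.0]
wrist_force: [-0.5, 0.4, -1.3]
opening: 0.191
grasp_force: 61.0
```

>>> apply_moves(moves=[{"jaw":0,"offset":[-7.2,38.4,2.3],"rot":[0,0,-10]},{"jaw":0,"offset":[-13.8,36.6,2.3],"rot":[0,0,-10]},{"jaw":0,"offset":[-20,33.7,2.3],"rot":[0,0,-10]},{"jaw":0,"offset":[-25.5,29.7,2.3],"rot":[0,0,-10]},{"jaw":0,"offset":[-30.3,24.8,2.3],"rot":[0,0,-10]}])

```text
time_s: 16.4
eef_pos: [0.5807, -0.0111, 0.2021]
eef_rot: [0.0, 0.8, 0.6, 0.0]
wrist_force: [0.1, 0.3, -2.2]
opening: 0.187
grasp_force: 61.0
```

>>> apply_moves(moves=[{"jaw":0,"offset":[-34,19.2,2.3],"rot":[0,0,-10]},{"jaw":0,"offset":[-37,13,2.3],"rot":[0,0,-10]},{"jaw":0,"offset":[-38.6,6.3,2.3],"rot":[0,0,-10]},{"jaw":0,"offset":[0,0,0],"rot":[0,0,0]},{"jaw":0,"offset":[0,0,0],"rot":[0,0,0]}])

```text
time_s: 17.02
eef_pos: [0.6064, -0.1239, 0.1946]
eef_rot: [-0.0, 0.62, 0.784, 0.0]
wrist_force: [-0.5, 0.1, -2.4]
opening: 0.192
grasp_force: 61.0
```

```bash
python3 - <<'E'
from h import *
p,d,K,D,M=snap("wrist"); np.savez("w7.npz",p=p,d=d,M=M); T=pose(); print(T[:3,3],yaw(T)); W=cloud(d,K,D,M); P=ctrl.camera_params("wrist"); C=cloud(d,K,D,P["mount"]); H,S,V=cv2.split(cv2.cvtColor(p,cv2.COLOR_RGB2HSV))
bl=(H>105)&(H<125)&(S>130)&(V>60)
for r in range(100,360,40):
    x=C[r][bl[r]]; x=x[~np.isnan(x[:,0])]
    if len(x)>10: print(r,"x %.4f y mid %.4f z %.4f"%(np.median(x[:,0]),(x[:,1].min()+x[:,1].max())/2,np.median(x[:,2])))
g=(S<70)&(C[...,2]>-.012)&(C[...,2]<.002)&(C[...,0]>.03)&(np.abs(C[...,1])<.03); print("jaw tool",g.sum(),rect(C[g]),"z",np.median(C[g][:,2]))
near=np.hypot(W[...,0]-.578,W[...,1]-.003)<.04
for lo,hi in[(.060,.068),(.077,.085),(.098,.108)]:
    x=W[near&(W[...,2]>lo)&(W[...,2]<hi)]
    if len(x)>5: c,r=cv2.minEnclosingCircle((x[:,:2]*1e3).astype(np.float32)); print(lo,len(x),c,r)
cv2.imwrite("pics/w7.png",p[:,:,::-1])
E
```

```text
[ 0.60642576 -0.12345003  0.19463138] 103.37185036281306
220 x 0.0238 y mid -0.0001 z -0.0126
260 x 0.0073 y mid -0.0003 z -0.0127
300 x -0.0104 y mid -0.0002 z -0.0128
340 x -0.0299 y mid -0.0001 z -0.0125
jaw tool 11280 (array([66.66699982, -0.19831848]), [47.44055938720703, 72.62557983398438], 0.03698866069316864) z -0.004674233112692439
0.06 1090 (577.8310546875, 2.15169095993042) 29.63101577758789
0.077 465 (578.2325439453125, 0.9807460308074951) 13.390743255615234
0.098 284 (577.9446411132812, 1.066447377204895) 7.411688327789307
```

View pics/w7.png

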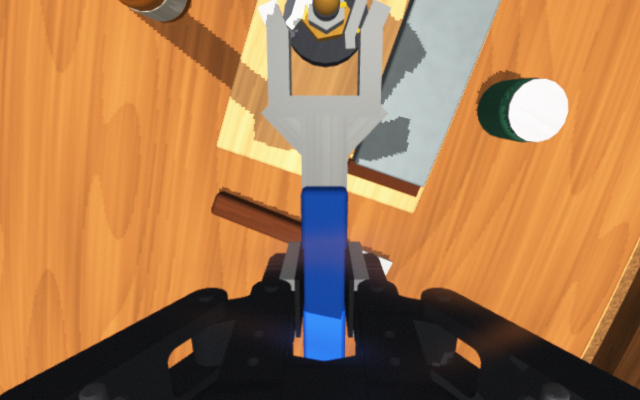

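```bash
python3 - <<'E'
from h import *
plan((.6085,-.1242,.073),103.5,n=3)
E
```

```text
dp [   2.1   -0.7 -121.6] dyaw 0.13 n 3
[-0.4, 0.6, 40.5] -0.04
[-0.4, 0.6, 40.5] -0.04
[-0.4, 0.6, 40.5] -0.04
```

>>> apply_moves(moves=[{"jaw":0,"offset":[-0.4,0.6,42],"rot":[0,0,-0.1]},{"jaw":0,"offset":[-0.4,0.6,45],"rot":[0,0,0]},{"jaw":0,"offset":[-0.4,0.6,34],"rot":[0,0,0]},{"jaw":0,"offset":[0,0,0],"rot":[0,0,0]},{"jaw":0,"offset":[0,0,0],"rot":[0,0,0]}])

```text
time_s: 17.7
eef_pos: [0.6098, -0.1247, 0.075]
eef_rot: [0.001, 0.619, 0.786, 0.0]
wrist_force: [-0.0, -0.3, -1.6]
opening: 0.188
grasp_force: 60.9
```

```bash
python3 - <<'E'
from h import *
plan((.6085,-.1242,.073),103.5,n=1)
t=np.radians(283.5); g=np.array([578.2,2.2])+85*np.array([np.cos(t),np.sin(t)]); plan((g[0]/1e3,g[1]/1e3,.073),103.5,n=1)
E
```

```text
dp [-1.3  0.5 -2. ] dyaw -0.06 n 1
[0.8, -1.1, 2.0] 0.06
dp [-11.7  44.3  -2. ] dyaw -0.06 n 1
[45.8, -1.0, 2.0] 0.06
```

>>> apply_moves(moves=[{"jaw":0,"offset":[0,-0.8,1.7],"rot":[0,0,0]},{"jaw":0,"offset":[6,0,0],"rot":[0,0,0]},{"jaw":0,"offset":[6,0,0],"rot":[0,0,0]},{"jaw":0,"offset":[4,0,0],"rot":[0,0,0]},{"jaw":0,"offset":[4,0,0],"rot":[0,0,0]}])

```text
time_s: 18.32
eef_pos: [0.6032, -0.1054, 0.0715]
eef_rot: [0.0, 0.619, 0.785, -0.0]
wrist_force: [0.1, -0.1, -1.9]
opening: 0.189
grasp_force: 60.9
```

>>> apply_moves(moves=[{"jaw":0,"offset":[3,0,0],"rot":[0,0,0]},{"jaw":0,"offset":[3,0,0],"rot":[0,0,0]},{"jaw":0,"offset":[3,0,0],"rot":[0,0,0]},{"jaw":0,"offset":[3,0,0],"rot":[0,0,0]},{"jaw":0,"offset":[0,0,0],"rot":[0,0,0]}])

```text
time_s: 18.95
eef_pos: [0.6004, -0.094, 0.0714]
eef_rot: [-0.0, 0.619, 0.786, -0.0]
wrist_force: [-0.3, 0.4, -2.1]
opening: 0.188
grasp_force: 61.0
```

>>> apply_moves(moves=[{"jaw":0,"offset":[3,0,0],"rot":[0,0,0]},{"jaw":0,"offset":[3,0,0],"rot":[0,0,0]},{"jaw":0,"offset":[3,0,0],"rot":[0,0,0]},{"jaw":0,"offset":[0,0,0],"rot":[0,0,0]},{"jaw":0,"offset":[0,0,0],"rot":[0,0,0]}])

```text
time_s: 19.58
eef_pos: [0.5984, -0.0855, 0.0715]
eef_rot: [0.0, 0.619, 0.785, -0.0]
wrist_force: [-0.1, 0.1, -2.0]
opening: 0.191
grasp_force: 61.0
```

```bash
python3 - <<'E'
from h import *
o=ctrl.get_obs(); print(o["wrist_force"],o["torque"])
t=np.radians(283.5); g=np.array([578.2,2.2])+85*np.array([np.cos(t),np.sin(t)]); plan((g[0]/1e3,g[1]/1e3,.073),103.5,n=1)
p,d,K,D,M=snap("wrist"); np.savez("w8.npz",p=p,d=d,M=M)
uv=project([[.578,.003,.08]],K,D,M)[0]; print(uv); u,v=int(uv[0]),int(uv[1]); v0=max(v-90,0)
cv2.imwrite("pics/w8.png",cv2.resize(p[v0:v0+200,u-130:u+130,::-1],None,fx=3,fy=3,interpolation=2))
E
```

```text
[-0.13656803  0.07140989 -2.03288003] [ 0.01449593  0.03551497 -0.03399118]
dp [-0.3  5.   1.5] dyaw -0.03 n 1
[4.9, 0.8, -1.5] 0.03
[327.00626069  33.75076601]
```

View pics/w8.png

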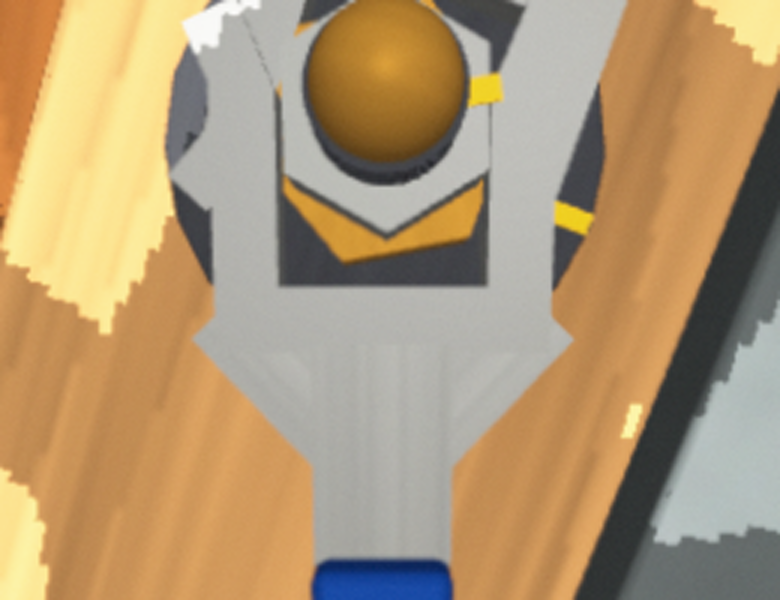

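>>> apply_moves(moves=[{"jaw":0,"offset":[2.5,0,-1],"rot":[0,0,0]},{"jaw":0,"offset":[2,0,-0.5],"rot":[0,0,0]},{"jaw":0,"offset":[0,0,0],"rot":[0,0,0]},{"jaw":0,"offset":[0,0,0],"rot":[0,0,0]},{"jaw":0,"offset":[0,0,0],"rot":[0,0,0]}])

```text
time_s: 20.25
eef_pos: [0.5973, -0.0811, 0.073]
eef_rot: [-0.0, 0.619, 0.785, -0.0]
wrist_force: [0.2, 0.7, -1.4]
opening: 0.189
grasp_force: 61.0
```

>>> apply_moves(moves=[{"jaw":0,"offset":[0.2,-5.9,0],"rot":[0,0,4]},{"jaw":0,"offset":[0.2,-5.9,0],"rot":[0,0,4]},{"jaw":0,"offset":[0.2,-5.9,0],"rot":[0,0,4]},{"jaw":0,"offset":[0.2,-5.9,0],"rot":[0,0,4]},{"jaw":0,"offset":[0.2,-5.9,0],"rot":[0,0,4]}])

```text
time_s: 20.88
eef_pos: [0.5681, -0.0829, 0.0731]
eef_rot: [0.0, 0.747, 0.665, 0.0]
wrist_force: [0.5, 1.2, -3.3]
opening: 0.19
grasp_force: 61.0
```

>>> apply_moves(moves=[{"jaw":0,"offset":[0.1,-3,0],"rot":[0,0,2]},{"jaw":0,"offset":[0.1,-3,0],"rot":[0,0,2]},{"jaw":0,"offset":[0.1,-3,0],"rot":[0,0,2]},{"jaw":0,"offset":[0,0,0],"rot":[0,0,0]},{"jaw":0,"offset":[0,0,0],"rot":[0,0,0]}])

```text
time_s: 21.5
eef_pos: [0.5594, -0.0813, 0.0731]
eef_rot: [0.0, 0.78, 0.626, 0.0]
wrist_force: [2.9, 1.4, -2.7]
opening: 0.187
grasp_force: 61.0
```

```bash
cat > chk.py <<'E'
from h import *
import sys
o=ctrl.get_obs(); print("F",o["wrist_force"].round(2),"T",o["torque"].round(3),"yaw",yaw())
T=pose(); print("jaw centre",T[:2,3]*1e3+85*T[:2,0],T[2,3]); F=T[:3,:3].T@o["wrist_force"]; print("tool F",F.round(2))
p,d,K,D,M=snap("wrist"); W=cloud(d,K,D,M); H,S,V=cv2.split(cv2.cvtColor(p,cv2.COLOR_RGB2HSV)); c=np.array([578,2.5])
near=np.hypot(W[...,0]-.578,W[...,1]-.0025)<.034
yel=(H>20)&(H<35)&(S>150)&(V>120)
for nm,lo,hi in(("jam",.078,.085),("boss",.046,.054)):
    k=near&yel&(W[...,2]>lo)&(W[...,2]<hi)
    if k.sum(): q=np.median(W[k][:,:2],0)*1e3-c; print(nm,k.sum(),q.round(1),np.degrees(np.arctan2(q[1],q[0])).round(1))
red=((H<5)|(H>175))&(S>150)&(V>60); x=W[red&(W[...,2]>.06)&(W[...,2]<.075)]
if len(x)>50: print("red",rect(x))
n=sys.argv[1] if len(sys.argv)>1 else None
if n: cv2.imwrite(f"pics/{n}.png",cv2.resize(p[:200,180:460,::-1],None,fx=2.8,fy=2.8,interpolation=2))
E
python3 chk.py c1
```

```text
F [ 2.89  1.43 -2.72] T [ 0.107 -0.396 -0.065] yaw 77.5342805578374
jaw centre [577.70843465   1.71372181] 0.07312624272859614
tool F [2.02 2.51 2.72]
jam 81 [11.2  1.8] 9.0
boss 88 [28.  -3.3] -6.8
```

>>> apply_moves(moves=[{"jaw":0,"offset":[0.1,-3,0],"rot":[0,0,2]},{"jaw":0,"offset":[0.1,-3,0],"rot":[0,0,2]},{"jaw":0,"offset":[0.1,-3,0],"rot":[0,0,2]},{"jaw":0,"offset":[0.1,-3,0],"rot":[0,0,2]},{"jaw":0,"offset":[0.1,-3,0],"rot":[0,0,2]}])

```text
time_s: 22.18
eef_pos: [0.545, -0.0767, 0.0732]
eef_rot: [0.0, 0.832, 0.555, 0.0]
wrist_force: [3.5, 0.5, -1.8]
opening: 0.194
grasp_force: 61.0
```

```bash
python3 chk.py c2
```

```text
F [ 3.5   0.52 -1.75] T [-0.052 -0.689 -0.157] yaw 67.37882550286413
jaw centre [577.67091358   1.79621709] 0.07317710569779452
tool F [1.82 3.03 1.76]
jam 76 [11.5 -0.3] -1.4
boss 89 [28.2 -3.7] -7.4
```

>>> apply_moves(moves=[{"jaw":0,"offset":[0.1,-3,0],"rot":[0,0,2]},{"jaw":0,"offset":[0.1,-3,0],"rot":[0,0,2]},{"jaw":0,"offset":[0,-1.5,0],"rot":[0,0,1]},{"jaw":0,"offset":[0,0,0],"rot":[0,0,0]},{"jaw":0,"offset":[0,0,0],"rot":[0,0,0]}])

```text
time_s: 22.85
eef_pos: [0.5383, -0.0734, 0.0731]
eef_rot: [0.0, 0.855, 0.519, 0.0]
wrist_force: [4.8, -0.3, -1.9]
opening: 0.189
grasp_force: 61.0
```

```bash
python3 chk.py c3
```

```text
F [ 4.76 -0.31 -1.9 ] T [-0.113 -0.775 -0.293] yaw 62.528832555191
jaw centre [577.48723099   2.02080272] 0.07307661082049646
tool F [1.92 4.36 1.9 ]
jam 65 [11.4 -1.3] -6.3
boss 75 [28.6 -3.7] -7.3
```

>>> apply_moves(moves=[{"jaw":0,"offset":[0.1,-3,0],"rot":[0,0,2]},{"jaw":0,"offset":[0,-1.5,0],"rot":[0,0,1]},{"jaw":0,"offset":[0,-1.5,0],"rot":[0,0,1]},{"jaw":0,"offset":[0,0,0],"rot":[0,0,0]},{"jaw":0,"offset":[0,0,0],"rot":[0,0,0]}])

```text
time_s: 23.52
eef_pos: [0.533, -0.0704, 0.0731]
eef_rot: [0.0, 0.873, 0.488, 0.0]
wrist_force: [5.4, -0.7, -2.0]
opening: 0.191
grasp_force: 61.0
```

```bash
python3 chk.py c4
```

```text
F [ 5.41 -0.7  -1.96] T [-0.171 -0.846 -0.261] yaw 58.47353472708152
jaw centre [577.44745725   2.08337038] 0.07307231009154727
tool F [2.23 4.98 1.96]
jam 66 [11.3 -2.2] -10.8
boss 53 [29.  -3.8] -7.4
```

>>> apply_moves(moves=[{"jaw":0,"offset":[0,-1.5,0],"rot":[0,0,1]},{"jaw":0,"offset":[0,-1.5,0],"rot":[0,0,1]},{"jaw":0,"offset":[0,-1.5,0],"rot":[0,0,1]},{"jaw":0,"offset":[0,0,0],"rot":[0,0,0]},{"jaw":0,"offset":[0,0,0],"rot":[0,0,0]}])

```text
time_s: 24.2
eef_pos: [0.5293, -0.0679, 0.0731]
eef_rot: [0.0, 0.885, 0.465, 0.0]
wrist_force: [5.9, -0.6, -1.8]
opening: 0.188
grasp_force: 61.0
```

```bash
python3 chk.py c5
```

```text
F [ 5.9  -0.56 -1.81] T [-0.18  -0.905 -0.286] yaw 55.473516301243855
jaw centre [577.51880127   2.11002411] 0.07313656233844995
tool F [2.88 5.18 1.82]
jam 65 [11.2 -2.7] -13.7
boss 40 [29.8 -4.1] -7.8
```

>>> apply_moves(moves=[{"jaw":0,"offset":[0,-1.5,0],"rot":[0,0,1]},{"jaw":0,"offset":[0,-1.5,0],"rot":[0,0,1]},{"jaw":0,"offset":[0,-1.5,0],"rot":[0,0,1]},{"jaw":0,"offset":[0,0,0],"rot":[0,0,0]},{"jaw":0,"offset":[0,0,0],"rot":[0,0,0]}])

```text
time_s: 24.88
eef_pos: [0.5257, -0.0653, 0.0732]
eef_rot: [0.0, 0.897, 0.442, 0.0]
wrist_force: [5.7, 0.3, -2.5]
opening: 0.188
grasp_force: 61.0
```

```bash
python3 chk.py c6
```

```text
F [ 5.65  0.29 -2.52] T [-0.132 -0.93  -0.307] yaw 52.46757934094201
jaw centre [577.5328435    2.08722933] 0.07315420502501797
tool F [3.67 4.31 2.53]
jam 63 [11.1 -3.4] -17.2
boss 18 [29.6 -5. ] -9.6
```

>>> apply_moves(moves=[{"jaw":0,"offset":[0,-1.5,0],"rot":[0,0,1]},{"jaw":0,"offset":[0,-1.5,0],"rot":[0,0,1]},{"jaw":0,"offset":[0,0,0],"rot":[0,0,0]},{"jaw":0,"offset":[0,0,0],"rot":[0,0,0]},{"jaw":0,"offset":[0,0,0],"rot":[0,0,0]}])

```text
time_s: 25.55
eef_pos: [0.5235, -0.0635, 0.0732]
eef_rot: [0.0, 0.905, 0.426, 0.0]
wrist_force: [6.1, 0.3, -2.5]
opening: 0.186
grasp_force: 61.0
```

```bash
python3 chk.py c7
```

```text
F [ 6.11  0.31 -2.53] T [-0.089 -0.954 -0.262] yaw 50.4708839013965
jaw centre [577.6007872    2.10995023] 0.07317029884911315
tool F [4.13 4.52 2.54]
jam 64 [10.9 -3.8] -19.0
boss 7 [ -0.8 -15.5] -92.8
```

```bash
python3 - <<'E'
from h import *
p,d,K,D,M=snap("top"); W=cloud(d,K,D,M)
H,S,V=cv2.split(cv2.cvtColor(p,cv2.COLOR_RGB2HSV)); red=((H<6)|(H>174))&(S>140)&(V>70)
m=red&(np.hypot(W[...,0]-.59,W[...,1]-.14)<.08); print("top red",m.sum(),rect(W[m]))
p2,d2,K2,D2,M2=snap("scene"); W2=cloud(d2,K2,D2,M2)
H,S,V=cv2.split(cv2.cvtColor(p2,cv2.COLOR_RGB2HSV)); red=((H<6)|(H>174))&(S>140)&(V>70)
m=red&(W2[...,2]>.062)&(np.hypot(W2[...,0]-.59,W2[...,1]-.14)<.09); print("scene red",m.sum(),rect(W2[m]))
a=cv2.imread("pics/c7.png")[:400]; a=a[:, :760]; b=cv2.resize(p2[185:280,250:370,::-1],(500,396),interpolation=2)
a=cv2.resize(a,None,fx=.6,fy=.6) if 0 else a[:, 130:430]; a=cv2.resize(a,(300,400))
cv2.imwrite("pics/j.png",np.hstack([a,cv2.resize(b,(500,400))]))
E
```

```text
top red 225 (array([592.97387695, 138.52227783]), [18.355995178222656, 153.81309509277344], 84.14207458496094)
scene red 267 (array([591.35687256, 131.46009827]), [19.846115112304688, 148.66578674316406], 84.81354522705078)
```

View pics/j.png

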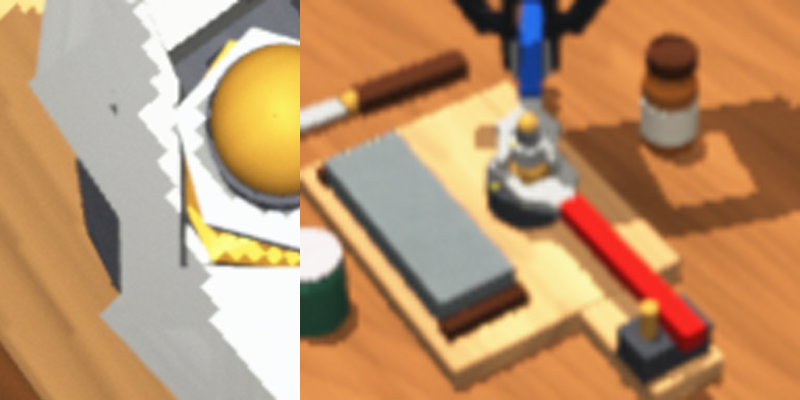

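>>> apply_moves(moves=[{"jaw":0,"offset":[0,-1.5,0],"rot":[0,0,1]},{"jaw":0,"offset":[0,-1.5,0],"rot":[0,0,1]},{"jaw":0,"offset":[0,0,0],"rot":[0,0,0]},{"jaw":0,"offset":[0,0,0],"rot":[0,0,0]},{"jaw":0,"offset":[0,0,0],"rot":[0,0,0]}])

```text
time_s: 26.32
eef_pos: [0.5212, -0.0616, 0.0732]
eef_rot: [0.0, 0.912, 0.41, 0.001]
wrist_force: [6.2, -0.4, -2.4]
opening: 0.191
grasp_force: 61.0
```

```bash
python3 chk.py c8
```

```text
F [ 6.18 -0.35 -2.43] T [-0.171 -1.001 -0.264] yaw 48.471317780694996
jaw centre [577.60178747   2.02713913] 0.07320827900772425
tool F [3.84 4.86 2.44]
jam 63 [11.  -3.9] -19.8
boss 7 [-15.6   1.6] 174.0
```

>>> apply_moves(moves=[{"jaw":0,"offset":[0,-1.5,0],"rot":[0,0,1]},{"jaw":0,"offset":[0,-1.5,0],"rot":[0,0,1]},{"jaw":0,"offset":[0,0,0],"rot":[0,0,0]},{"jaw":0,"offset":[0,0,0],"rot":[0,0,0]},{"jaw":0,"offset":[0,0,0],"rot":[0,0,0]}])

```text
time_s: 27.0
eef_pos: [0.5191, -0.0597, 0.0732]
eef_rot: [0.0, 0.919, 0.395, 0.001]
wrist_force: [6.4, -1.4, -2.5]
opening: 0.191
grasp_force: 60.9
```

```bash
python3 chk.py c9
```

```text
F [ 6.41 -1.35 -2.5 ] T [-0.253 -1.057 -0.233] yaw 46.47505847609665
jaw centre [577.63489249   1.97016384] 0.07322973539858894
tool F [3.43 5.58 2.51]
jam 65 [10.9 -4.2] -21.1
boss 7 [ -2.7 -16.2] -99.6
```

>>> apply_moves(moves=[{"jaw":0,"offset":[0,-1.5,0],"rot":[0,0,1]},{"jaw":0,"offset":[0,-1.5,0],"rot":[0,0,1]},{"jaw":0,"offset":[0,-1.5,0],"rot":[0,0,1]},{"jaw":0,"offset":[0,0,0],"rot":[0,0,0]},{"jaw":0,"offset":[0,0,0],"rot":[0,0,0]}])

```text
time_s: 27.68
eef_pos: [0.5159, -0.0567, 0.0733]
eef_rot: [0.001, 0.929, 0.37, 0.001]
wrist_force: [6.1, -1.0, -2.6]
opening: 0.19
grasp_force: 60.9
```

```bash
cat >> chk.py <<'E'
Fz=T[:3,:3].T@o["torque"]; print("nut torque",Fz[2]-.085*F[1], "toolT",Fz.round(3))
P=ctrl.camera_params("wrist"); C=cloud(d,K,D,P["mount"]); bl=(H>105)&(H<125)&(S>100)&(V>60)
ok=bl&(C[...,2]>-.017)&(C[...,2]<-.008)&(np.abs(C[...,1])<.02); x=C[ok]; print("blue in hand",len(x),rect(x))
g=(S<60)&(C[...,2]>-.008)&(C[...,2]<-.001)&(C[...,0]>.035)&(C[...,0]<.05)&(np.abs(C[...,1])<.012); x=C[g]; print("neck y mid",(x[:,1].min()+x[:,1].max())/2)
p,d,K,D,M=snap("top"); W=cloud(d,K,D,M); H,S,V=cv2.split(cv2.cvtColor(p,cv2.COLOR_RGB2HSV)); red=((H<6)|(H>174))&(S>140)&(V>70)
m=red&(np.hypot(W[...,0]-.59,W[...,1]-.14)<.1); print("top red",m.sum(),rect(W[m]))
E
python3 chk.py c10
```

```text
F [ 6.11 -0.96 -2.62] T [-0.288 -1.034 -0.178] yaw 43.48374042371521
jaw centre [577.57084101   1.84085779] 0.07326335768432837
tool F [3.77 4.9  2.63]
jam 67 [10.9 -4.2] -21.3
boss 12 [-9.2  2. ] 168.0
nut torque -0.23818732228249007 toolT [-0.921  0.552  0.178]
blue in hand 7246 (array([-2.5279007 , -0.81023884]), [17.654342651367188, 75.99469757080078], 0.19537045061588287)
neck y mid -0.00018557371974102423
top red 232 (array([594.0881958, 134.4307251]), [16.722808837890625, 151.98519897460938], 83.34842681884766)
```

```bash
python3 - <<'E'
from h import *
p,d,K,D,M=snap("wrist"); np.savez("w9.npz",p=p,d=d,M=M); T=pose()
for f in("w7","w8","w9"):
    z=np.load(f+".npz"); p,d=z["p"],z["d"]; mt=ctrl.camera_params("wrist")["mount"]; C=cloud(d,K,D,mt); H,S,V=cv2.split(cv2.cvtColor(p,cv2.COLOR_RGB2HSV))
    bl=(H>100)&(H<128)&(S>100)&(V>50); print(f)
    for x0 in(-20,-10,0,10,20,30):
        x=C[bl&(np.abs(C[...,0]*1e3-x0)<2)&(C[...,2]>-.016)&(C[...,2]<-.009)]
        if len(x)>10: print("  h",x0,(x[:,1].min()*1e3).round(1),(x[:,1].max()*1e3).round(1),np.median(x[:,2]*1e3).round(1))
    for x0 in(40,45,50,55,60,65,70,75,80,85):
        x=C[(S<90)&(np.abs(C[...,0]*1e3-x0)<1.5)&(C[...,2]>-.0075)&(C[...,2]<-.0015)&(np.abs(C[...,1])<.03)]
        if len(x)>10: print("  j",x0,(x[:,1].min()*1e3).round(1),(x[:,1].max()*1e3).round(1),np.median(x[:,2]*1e3).round(1))
W=cloud(d,K,D,M)
near=np.hypot(W[...,0]-.578,W[...,1]-.0025)<.02
m=near&(W[...,2]>.079)&(W[...,2]<.084); X=W[m][:,:2]*1e3
for c in([577.6,2.2],[578,2.5],[577.8,1.5],[578.2,2.9]):
    b=[]
    for a in np.arange(-30,30,1):
        n=np.radians(a+60*np.arange(6)); dd=(X-c)@np.array([np.cos(n),np.sin(n)]); b.append((round(float(np.maximum(dd.max(1)-11.8,0).sum()),1),int(a)))
    b.sort(); print(c,len(X),b[:4])
x=W[(np.hypot(W[...,0]-.578,W[...,1]-.0025)<.012)&(W[...,2]>.097)];print("tip",x.mean(0))
E
```

```text
w7
  h -20 -9.6 8.1 -12.8
  h -10 -9.0 7.3 -12.8
  h 0 -9.2 7.3 -12.8
  h 10 -9.0 7.9 -12.7
  h 20 -9.7 7.8 -12.7
  h 30 -9.1 7.6 -12.7
  j 40 -9.8 7.9 -4.8
  j 45 -9.8 7.8 -4.8
  j 50 -13.9 12.3 -4.7
  j 55 -18.8 16.7 -4.8
  j 60 -23.0 21.5 -4.6
  j 65 -24.0 22.4 -4.7
  j 70 -21.9 20.1 -4.7
  j 75 -21.7 20.4 -4.7
  j 80 -21.9 20.2 -4.6
  j 85 -21.9 20.5 -4.6
w8
  h -20 -9.6 7.7 -12.8
  h -10 -9.0 7.3 -12.8
  h 0 -9.2 7.3 -12.8
  h 10 -8.2 8.0 -12.7
  h 20 -9.3 7.8 -12.6
  h 30 -9.5 8.0 -12.7
  j 40 -9.9 7.9 -4.6
  j 45 -9.8 7.8 -4.7
  j 50 -13.9 12.3 -4.8
  j 55 -18.8 16.7 -4.7
  j 60 -23.1 21.6 -4.7
  j 65 -24.2 22.4 -4.7
  j 70 -21.8 20.4 -4.7
  j 75 -21.6 20.3 -4.8
  j 80 -21.8 20.2 -4.8
  j 85 -21.8 20.4 -4.7
w9
  h -20 -9.6 7.7 -12.8
  h -10 -8.9 7.3 -12.8
  h 0 -9.1 7.3 -12.8
  h 10 -9.4 7.5 -12.7
  h 20 -9.3 7.8 -12.7
  h 30 -9.2 8.1 -12.6
  j 40 -9.4 8.3 -4.7
  j 45 -9.4 8.2 -4.6
  j 50 -13.4 12.3 -4.7
  j 55 -18.4 17.6 -4.6
  j 60 -22.8 22.0 -4.6
  j 65 -23.8 22.4 -4.6
  j 70 -21.4 20.6 -4.5
  j 75 -21.3 20.7 -4.7
  j 80 -21.3 20.6 -4.7
  j 85 -21.4 20.8 -4.6
[577.6, 2.2] 1738 [(557.2, -28), (557.5, -27), (558.8, -29), (560.4, -26)]
[578, 2.5] 1738 [(609.0, -28), (609.3, -27), (609.4, -29), (611.1, -26)]
[577.8, 1.5] 1738 [(555.7, -28), (556.4, -27), (557.5, -29), (559.2, -26)]
[578.2, 2.9] 1738 [(703.0, -28), (703.2, -27), (704.2, -29), (704.9, -26)]
tip [0.57698405 0.00144361 0.10200706]
```

```bash
python3 - <<'E'
from h import *
mt=ctrl.camera_params("wrist"); K,D=mt["K"],mt["dist"]
for f in("w8","w9"):
    z=np.load(f+".npz"); p,d,M=z["p"],z["d"],z["M"]; W=cloud(d,K,D,M); H,S,V=cv2.split(cv2.cvtColor(p,cv2.COLOR_RGB2HSV))
    near=np.hypot(W[...,0]-.578,W[...,1]-.0025)<.034
    t=near&(W[...,2]>.0995); x=W[t]; c,r=cv2.minEnclosingCircle((x[:,:2]*1e3).astype(np.float32)); print(f,"tip",t.sum(),np.round(c,1),round(r,1))
    Mi=np.linalg.inv(M@np.linalg.inv(mt["mount"])); print("  axis in tool",(Mi@np.r_[np.array(c)/1e3,.1,1])[:2]*1e3)
    k=near&(H>22)&(H<34)&(S>150)&(V>150)&(W[...,2]>.0795)&(W[...,2]<.0835)
    n,l,st,ce=cv2.connectedComponentsWithStats(k.astype(np.uint8))
    for i in range(1,n):
        if st[i,4]>8:
            q=onplane(np.argwhere(l==i)[:,::-1],.081,K,D,M)[:,:2]*1e3-c; an=np.degrees(np.arctan2(q[:,1],q[:,0])); print("  stripe",st[i],"r",np.hypot(*q.T).min().round(1),np.hypot(*q.T).max().round(1),"ang",np.median(an).round(1),an.min().round(1),an.max().round(1))
    # lightness text map around nut
    uv=project([[c[0]/1e3,c[1]/1e3,.081]],K,D,M)[0].astype(int); print("  uv",uv)
    g=cv2.cvtColor(p,cv2.COLOR_RGB2GRAY)
    # hex edge of jam: depth points z in .079-.083, radius profile
    m=near&(W[...,2]>.0795)&(W[...,2]<.0835)&~k; q=W[m][:,:2]*1e3-c; a=np.degrees(np.arctan2(q[:,1],q[:,0]))%360; rr=np.hypot(*q.T)
    print("  prof",[(b,round(float(rr[(a>=b)&(a<b+10)&(rr<15)].max()),1)) for b in range(0,360,10) if ((a>=b)&(a<b+10)&(rr<15)).any()])
E
```

```text
w8 tip 1953 [577.6   1.8] 7.6
  axis in tool [89.12062424 -0.34865346]
  stripe [353  25  11  10  86] r 9.7 13.4 ang 24.7 17.7 32.6
  uv [325  36]
  prof [(0, 12.1), (10, 13.4), (20, 13.6), (30, 12.9), (40, 13.9), (50, 13.1), (60, 12.2), (70, 12.2), (80, 12.7), (120, 12.6), (130, 12.0), (140, 12.4), (150, 13.5), (160, 13.8), (170, 13.0), (180, 12.1), (190, 12.0), (200, 12.3), (210, 12.9), (220, 13.5), (230, 12.9), (240, 12.2), (250, 11.9), (260, 12.4), (270, 13.4), (280, 13.4), (290, 12.8), (300, 12.1), (310, 11.9), (320, 12.2), (330, 12.9), (340, 13.5), (350, 12.9)]
w9 tip 1882 [577.3   1.8] 7.6
  axis in tool [84.78453918 -0.12703833]
  stripe [352  27   9  11  65] r 10.9 13.7 ang -16.7 -23.3 -10.3
  uv [325  50]
  prof [(0, 14.0), (10, 13.0), (20, 12.6), (30, 12.3), (40, 12.9), (50, 13.6), (60, 13.9), (70, 13.1), (80, 12.3), (90, 12.4), (100, 12.4), (110, 13.4), (120, 14.4), (130, 12.4), (140, 11.9), (150, 11.8), (160, 12.2), (170, 13.0), (180, 13.3), (190, 12.3), (200, 11.8), (210, 11.7), (220, 12.0), (230, 12.7), (240, 13.4), (250, 12.4), (260, 11.9), (270, 11.8), (280, 12.2), (290, 12.9), (300, 13.7), (310, 12.9), (320, 14.3), (330, 13.7), (340, 13.8), (350, 13.3)]
```

```bash
python3 - <<'E'
from h import *
mt=ctrl.camera_params("wrist"); K,D=mt["K"],mt["dist"]
for f in("w5","w8","w9"):
    z=np.load(f+".npz"); p,d,M=z["p"],z["d"],z["M"]; W=cloud(d,K,D,M); H,S,V=cv2.split(cv2.cvtColor(p,cv2.COLOR_RGB2HSV))
    c=np.array([577.5,1.9]) if f!="w5" else np.array([577.6,2.7])
    m=(W[...,2]>.0615)&(W[...,2]<.0665)&(H>12)&(H<34)&(S>110); q=W[m][:,:2]*1e3-c; a=np.degrees(np.arctan2(q[:,1],q[:,0]))%360; rr=np.hypot(*q.T); s=rr<19
    print(f,s.sum(),[(b,round(float(rr[s&(a>=b)&(a<b+8)].max()),1),int((s&(a>=b)&(a<b+8)).sum())) for b in range(0,360,8) if (s&(a>=b)&(a<b+8)).any()])
E
```

```text
w5 225 [(0, 14.5, 5), (8, 15.1, 9), (16, 16.1, 11), (24, 15.8, 11), (32, 14.9, 7), (40, 14.2, 5), (48, 13.9, 5), (56, 14.2, 8), (64, 14.6, 8), (72, 15.2, 9), (80, 16.0, 16), (88, 15.8, 11), (96, 14.8, 6), (104, 14.4, 4), (112, 14.4, 5), (120, 14.8, 8), (128, 15.4, 11), (136, 16.6, 13), (144, 16.2, 13), (152, 15.2, 7), (160, 14.7, 5), (168, 14.4, 1), (176, 14.5, 1), (184, 14.9, 3), (192, 16.0, 5), (200, 16.8, 7), (208, 16.3, 6), (304, 15.1, 1), (312, 16.5, 4), (320, 16.6, 5), (328, 15.8, 2), (336, 15.0, 3), (344, 14.5, 5), (352, 14.3, 5)]
w8 661 [(72, 16.5, 1), (80, 17.2, 10), (136, 16.9, 5), (144, 17.1, 2), (168, 14.7, 3), (216, 15.3, 14), (224, 14.9, 23), (232, 14.8, 31), (240, 15.1, 38), (248, 15.6, 44), (256, 17.1, 60), (264, 16.9, 56), (272, 16.0, 41), (280, 15.2, 24), (288, 14.8, 27), (296, 14.9, 32), (304, 15.3, 44), (312, 16.2, 54), (320, 17.1, 63), (328, 16.5, 51), (336, 15.6, 31), (344, 14.6, 7)]
w9 642 [(64, 17.2, 3), (72, 17.0, 10), (80, 16.1, 3), (136, 13.4, 2), (144, 13.8, 11), (152, 14.8, 19), (160, 15.0, 24), (168, 15.1, 17), (176, 15.7, 25), (184, 16.6, 42), (192, 16.9, 55), (200, 15.7, 44), (208, 15.2, 41), (216, 14.9, 35), (224, 15.0, 36), (232, 15.4, 33), (240, 16.3, 33), (248, 16.8, 47), (256, 16.2, 46), (264, 15.3, 35), (272, 14.9, 34), (280, 14.8, 29), (288, 14.2, 17), (296, 13.5, 1)]
```

>>> apply_moves(moves=[{"jaw":0,"offset":[0.2,5.9,0],"rot":[0,0,-4]},{"jaw":0,"offset":[0.2,5.9,0],"rot":[0,0,-4]},{"jaw":0,"offset":[0.2,5.9,0],"rot":[0,0,-4]},{"jaw":0,"offset":[0.2,5.9,0],"rot":[0,0,-4]},{"jaw":0,"offset":[0,0,0],"rot":[0,0,0]}])

```text
time_s: 28.45
eef_pos: [0.5332, -0.0717, 0.0727]
eef_rot: [-0.0, 0.868, 0.496, -0.001]
wrist_force: [1.9, -3.7, -0.8]
opening: 0.193
grasp_force: 61.1
```

```bash
python3 chk.py d1; python3 - <<'E'
from h import *
mt=ctrl.camera_params("wrist"); p,d,K,D,M=snap("wrist"); W=cloud(d,K,D,M); near=np.hypot(W[...,0]-.5775,W[...,1]-.0019)<.02
m=near&(W[...,2]>.0795)&(W[...,2]<.0835); q=W[m][:,:2]*1e3-[577.5,1.9]; a=np.degrees(np.arctan2(q[:,1],q[:,0]))%360; rr=np.hypot(*q.T)
print("  prof",[(b,round(float(rr[(a>=b)&(a<b+8)&(rr<15)].max()),1)) for b in range(160,320,8) if ((a>=b)&(a<b+8)&(rr<15)).any()])
E
```

```text
F [ 1.85 -3.74 -0.78] T [-0.755 -0.372 -0.377] yaw 59.4641505094763
jaw centre [576.35660889   1.54905254] 0.07273745462316535
tool F [-2.28  3.5   0.78]
jam 66 [10.7 -3.9] -20.1
boss 70 [28.8 -3.6] -7.1
nut torque 0.0805677894324538 toolT [-0.704 -0.46   0.378]
blue in hand 7241 (array([-2.55516434, -0.65030956]), [17.635517120361328, 76.29741668701172], 0.5480003952980042)
neck y mid -0.00014529196249862212
top red 232 (array([593.88641357, 132.64996338]), [17.143190383911133, 153.84857177734375], 82.52474975585938)
  prof [(160, 12.0), (168, 12.6), (176, 13.4), (184, 13.6), (192, 12.9), (200, 12.2), (208, 11.9), (216, 12.0), (224, 12.4), (232, 13.0), (240, 13.4), (248, 12.8), (256, 12.2), (264, 11.9), (272, 12.0), (280, 12.2), (288, 12.6), (296, 13.6), (304, 13.4), (312, 12.8)]
```

>>> apply_moves(moves=[{"jaw":0,"offset":[-4,0.4,0],"rot":[0,0,-1]},{"jaw":0,"offset":[-6,0,0],"rot":[0,0,0]},{"jaw":0,"offset":[-8,0,0],"rot":[0,0,0]},{"jaw":0,"offset":[-12,0,0],"rot":[0,0,0]},{"jaw":0,"offset":[-15,0,0],"rot":[0,0,0]}])

```text
time_s: 29.22
eef_pos: [0.5104, -0.1103, 0.0724]
eef_rot: [-0.001, 0.864, 0.504, -0.001]
wrist_force: [0.2, 0.5, -2.8]
opening: 0.189
grasp_force: 61.0
```

>>> apply_moves(moves=[{"jaw":0,"offset":[-15,0,0],"rot":[0,0,0]},{"jaw":0,"offset":[0,0,-40],"rot":[0,0,0]},{"jaw":0,"offset":[0,0,-50],"rot":[0,0,0]},{"jaw":0,"offset":[0,0,-40],"rot":[0,0,0]},{"jaw":0,"offset":[0,0,0],"rot":[0,0,0]}])

```text
time_s: 29.85
eef_pos: [0.5062, -0.1251, 0.2067]
eef_rot: [0.003, 0.864, 0.504, 0.002]
wrist_force: [0.0, -0.4, -1.6]
opening: 0.187
grasp_force: 61.1
```

```bash
python3 - <<'E'
from h import *
mt=ctrl.camera_params("wrist"); p,d,K,D,M=snap("wrist"); np.savez("w10.npz",p=p,d=d,M=M); W=cloud(d,K,D,M)
T=pose(); print(T[:3,3],yaw(T)); print(project([[.578,.003,.081]],K,D,M))
c=np.array([577.6,2.3]); H,S,V=cv2.split(cv2.cvtColor(p,cv2.COLOR_RGB2HSV))
def prof(m,rmax,nm):
    q=W[m][:,:2]*1e3-c; a=np.degrees(np.arctan2(q[:,1],q[:,0]))%360; rr=np.hypot(*q.T); print(nm,[(b,round(float(rr[(a>=b)&(a<b+8)&(rr<rmax)].max()),1)) for b in range(0,360,8) if ((a>=b)&(a<b+8)&(rr<rmax)).any()])
near=np.hypot(W[...,0]-.5776,W[...,1]-.0023)<.034
prof(near&(W[...,2]>.0785)&(W[...,2]<.084),15,"jam"); prof(near&(W[...,2]>.0615)&(W[...,2]<.0665)&(H>12)&(H<34)&(S>110),19,"low")
yel=(H>20)&(H<35)&(S>150)&(V>120)
for nm,lo,hi in(("jam",.078,.085),("boss",.046,.054)):
    k=near&yel&(W[...,2]>lo)&(W[...,2]<hi)
    if k.sum(): q=np.median(W[k][:,:2],0)*1e3-c; print(nm,k.sum(),q.round(1),np.degrees(np.arctan2(q[1],q[0])).round(1))
red=((H<5)|(H>175))&(S>150)&(V>60); x=W[red&(W[...,2]>.06)&(W[...,2]<.075)]
if len(x)>50: print("red",rect(x))
p,d,K,D,M=snap("top"); 
for t in("jar_c","tin_c","knife_c"): print(t,[(round(r["score"],2),np.round(r["position"]),int(r["region"].sum())) for r in ctrl.outline_of("top",t)])
W=cloud(d,K,D,M); H,S,V=cv2.split(cv2.cvtColor(p,cv2.COLOR_RGB2HSV)); red=((H<6)|(H>174))&(S>140)&(V>70)
m=red&(np.hypot(W[...,0]-.59,W[...,1]-.14)<.1); print("top red",m.sum(),rect(W[m]))
E
```

```text
[ 0.5048507  -0.12435062  0.20419817] 60.49075528008383
[[322.92023278 -15.43171537]]
jam [(192, 12.9), (200, 12.5), (208, 12.4), (216, 12.3), (224, 13.1), (232, 14.0), (240, 14.0), (248, 13.2), (256, 12.7), (264, 12.2), (272, 12.1), (280, 12.4)]
low [(168, 15.1), (176, 15.4), (184, 16.4), (192, 17.0), (200, 16.2), (208, 15.7), (216, 15.0), (224, 15.7), (232, 15.9), (240, 17.0), (248, 17.7), (256, 16.8), (264, 15.5), (272, 15.1), (280, 14.9), (288, 15.7), (296, 16.1), (304, 16.8), (312, 16.3)]
boss 3 [-13.9   6.2] 156.2
jar_c []
tin_c [(0.57, array([298., 121.]), 219)]
knife_c [(0.63, array([347., 145.]), 64), (0.41, array([262., 165.]), 378)]
top red 231 (array([594.22735596, 133.45022583]), [17.491497039794922, 155.72991943359375], 83.35533142089844)
```

```bash
python3 - <<'E'
from h import *
plan((.45,-.32,.15),10,n=5)
E
```

```text
dp [ -53.3 -196.9  -51. ] dyaw -50.51 n 5
[-39.5, 10.1, 10.2] 10.1
[-37.1, 16.9, 10.2] 10.1
[-33.6, 23.1, 10.2] 10.1
[-29.0, 28.7, 10.2] 10.1
[-23.5, 33.3, 10.2] 10.1
```

>>> apply_moves(moves=[{"jaw":0,"offset":[-39.5,10,10],"rot":[0,0,10]},{"jaw":0,"offset":[-37,17,10],"rot":[0,0,10]},{"jaw":0,"offset":[-33.6,23,10],"rot":[0,0,10]},{"jaw":0,"offset":[-29,28.7,10],"rot":[0,0,10]},{"jaw":0,"offset":[-23.5,33.3,10],"rot":[0,0,10]}])

```text
time_s: 30.72
eef_pos: [0.4509, -0.3208, 0.151]
eef_rot: [-0.001, 0.996, 0.089, -0.001]
wrist_force: [0.5, -0.8, -1.5]
opening: 0.191
grasp_force: 61.0
```

>>> apply_moves(moves=[{"jaw":0,"offset":[0,0,0],"rot":[0,0,0]},{"jaw":0,"offset":[0,0,50],"rot":[0,0,0]},{"jaw":0,"offset":[0,0,50],"rot":[0,0,0]},{"jaw":0,"offset":[0,0,0],"rot":[0,0,0]},{"jaw":0,"offset":[0,0,0],"rot":[0,0,0]}])

```text
time_s: 31.35
eef_pos: [0.4529, -0.3204, 0.0542]
eef_rot: [0.0, 0.996, 0.092, 0.0]
wrist_force: [0.1, 0.2, -0.2]
opening: 0.193
grasp_force: 60.9
```

TCP must reach about 0.0055, so 48 mm more.

>>> apply_moves(moves=[{"jaw":0,"offset":[0,0,35],"rot":[0,0,0]},{"jaw":0,"offset":[0,0,8],"rot":[0,0,0]},{"jaw":0,"offset":[0,0,3],"rot":[0,0,0]},{"jaw":0,"offset":[0,0,1.5],"rot":[0,0,0]},{"jaw":0,"offset":[0,0,0],"rot":[0,0,0]}])

```text
time_s: 31.98
eef_pos: [0.4526, -0.3208, 0.0065]
eef_rot: [0.001, 0.996, 0.092, 0.0]
wrist_force: [0.5, -1.2, -2.4]
opening: 0.188
grasp_force: 61.0
```

>>> apply_moves(moves=[{"jaw":0,"offset":[0,0,0.8],"rot":[0,0,0]},{"jaw":0.3,"offset":[0,0,0],"rot":[0,0,0]},{"jaw":0.5,"offset":[0,0,0],"rot":[0,0,0]},{"jaw":0.6,"offset":[0,0,0],"rot":[0,0,0]},{"jaw":0.6,"offset":[0,0,0],"rot":[0,0,0]}])

```text
time_s: 32.6
eef_pos: [0.452, -0.3203, 0.0047]
eef_rot: [-0.0, 0.996, 0.092, -0.0]
wrist_force: [-0.6, 1.4, -0.8]
opening: 0.599
grasp_force: 0.0
```

>>> apply_moves(moves=[{"jaw":0.6,"offset":[0,0,-20],"rot":[0,0,0]},{"jaw":0.6,"offset":[0,0,-50],"rot":[0,0,0]},{"jaw":0.6,"offset":[0,0,-60],"rot":[0,0,0]},{"jaw":1,"offset":[0,0,-50],"rot":[0,0,0]},{"jaw":1,"offset":[0,0,0],"rot":[0,0,0]}])

```text
time_s: 33.22
eef_pos: [0.4543, -0.3226, 0.1899]
eef_rot: [0.004, 0.996, 0.092, 0.003]
wrist_force: [-0.4, 0.2, -0.4]
opening: 0.991
grasp_force: 0.0
```

```bash
python3 - <<'E'
from h import *
p,d,K,D,M=snap("wrist"); W=cloud(d,K,D,M); H,S,V=cv2.split(cv2.cvtColor(p,cv2.COLOR_RGB2HSV)); bl=(H>105)&(H<125)&(S>130)&(V>60)
x=W[bl&(W[...,2]>.01)]; print("blue",rect(x),np.percentile(x[:,2],[5,50,95]).round(4))
z=np.load("top0.npz"); P=ctrl.camera_params("top"); W0=cloud(z["d"],P["K"],P["dist"],P["cam_to_world"])
p,d,K,D,M=snap("top"); W=cloud(d,K,D,M)
H,S,V=cv2.split(cv2.cvtColor(p,cv2.COLOR_RGB2HSV)); red=((H<6)|(H>174))&(S>140)&(V>70)
m=red&(np.hypot(W[...,0]-.59,W[...,1]-.14)<.1); print("top red",m.sum(),rect(W[m]))
for nm,c in(("jar",(290,210)),("tin",(298,120)),("knife",(344,164))):
    b=(slice(c[1]-30,c[1]+31),slice(c[0]-16,c[0]+17)); lo=.06 if nm=="jar" else .05 if nm=="tin" else .01
    for A in(W0,W): q=A[b].reshape(-1,3); hi=.1 if nm!="knife" else .03; q=q[(q[:,2]>lo)&(q[:,2]<hi)]; print(nm,len(q),q.mean(0).round(4))
    print("  pic diff",np.abs(p[b].astype(int)-z["p"][b]).mean().round(1))
E
```

```text
blue (array([ 429.65606689, -323.32955933]), [16.927188873291016, 113.20016479492188], 9.992259979248047) [0.017  0.0183 0.0194]
top red 230 (array([594.10137939, 133.10469055]), [17.248273849487305, 154.4122314453125], 82.9804458618164)
jar 128 [ 0.4377 -0.0015  0.0869]
jar 127 [ 0.4379 -0.0016  0.0865]
  pic diff 2.7
tin 420 [ 0.7024 -0.027   0.0553]
tin 423 [ 0.7019 -0.0257  0.0552]
  pic diff 1.8
knife 261 [ 0.5901 -0.1801  0.0166]
knife 274 [ 0.5922 -0.1803  0.0167]
  pic diff 2.5
```

```bash
python3 - <<'E'
from h import *
plan((.5765,-.0166,.221),84.3,n=8)
E
```

```text
dp [124.4 303.7  36.1] dyaw 73.78 n 8
[22.2, -34.5, -4.5] -9.22
[27.5, -30.5, -4.5] -9.22
[32.0, -25.7, -4.5] -9.22
[35.7, -20.2, -4.5] -9.22
[38.5, -14.2, -4.5] -9.22
[40.3, -7.9, -4.5] -9.22
[41.0, -1.3, -4.5] -9.22
[40.7, 5.2, -4.5] -9.22
```

>>> apply_moves(moves=[{"jaw":1,"offset":[22,-34.5,-4.5],"rot":[0,0,-9.2]},{"jaw":1,"offset":[27.5,-30.5,-4.5],"rot":[0,0,-9.2]},{"jaw":1,"offset":[32,-25.7,-4.5],"rot":[0,0,-9.2]},{"jaw":1,"offset":[35.7,-20,-4.5],"rot":[0,0,-9.2]},{"jaw":1,"offset":[38.5,-14,-4.5],"rot":[0,0,-9.2]}])

```text
time_s: 33.95
eef_pos: [0.5293, -0.129, 0.2048]
eef_rot: [-0.002, 0.88, 0.476, -0.001]
wrist_force: [0.3, 0.5, -0.3]
opening: 0.997
grasp_force: 0.0
```

>>> apply_moves(moves=[{"jaw":1,"offset":[40,-8,-4.5],"rot":[0,0,-9.2]},{"jaw":1,"offset":[41,-1.3,-4.5],"rot":[0,0,-9.2]},{"jaw":1,"offset":[40.7,5,-4.5],"rot":[0,0,-9.2]},{"jaw":1,"offset":[0,0,0],"rot":[0,0,0]},{"jaw":1,"offset":[0,0,0],"rot":[0,0,0]}])

```text
time_s: 34.58
eef_pos: [0.5755, -0.0172, 0.2188]
eef_rot: [-0.001, 0.743, 0.67, -0.001]
wrist_force: [0.3, -0.1, -0.2]
opening: 1.001
grasp_force: 0.0
```

```bash
python3 - <<'E'
from h import *
p,d,K,D,M=snap("wrist"); np.savez("w11.npz",p=p,d=d,M=M); print(pose()[:3,3],yaw())
for f in("w5","w11"):
    z=np.load(f+".npz"); p,d,M=z["p"],z["d"],z["M"]; W=cloud(d,K,D,M); H,S,V=cv2.split(cv2.cvtColor(p,cv2.COLOR_RGB2HSV))
    near=np.hypot(W[...,0]-.5776,W[...,1]-.0025)<.034
    t=W[(np.hypot(W[...,0]-.5776,W[...,1]-.0025)<.012)&(W[...,2]>.099)]; c=np.array(cv2.minEnclosingCircle((t[:,:2]*1e3).astype(np.float32))[0]); print(f,"axis",c)
    def hexfit(m,apo,nm):
        X=W[m][:,:2]*1e3; best=min((np.maximum(((X-c-[dx,dy])@np.array([np.cos(n),np.sin(n)])).max(1)-apo,0).sum(),a,dx,dy) for a in np.arange(-30,30,1.) for n in[np.radians(a+60*np.arange(6))] for dx in(-.8,0,.8) for dy in(-.8,0,.8)); print(nm,len(X),np.round(best,2))
    hexfit(near&(W[...,2]>.0785)&(W[...,2]<.084)&(np.hypot(W[...,0]*1e3-c[0],W[...,1]*1e3-c[1])<15),11.6,"jam normal")
    hexfit(near&(W[...,2]>.0615)&(W[...,2]<.0665)&(H>12)&(H<34)&(S>110),14.6,"low normal")
    yel=(H>20)&(H<35)&(S>150)&(V>120)
    for nm,lo,hi in(("jam",.078,.085),("boss",.046,.054)):
        k=near&yel&(W[...,2]>lo)&(W[...,2]<hi)
        if k.sum(): q=np.median(W[k][:,:2],0)*1e3-c; print(nm,k.sum(),q.round(1),np.degrees(np.arctan2(q[1],q[0])).round(1))
    red=((H<5)|(H>175))&(S>150)&(V>60); x=W[red&(W[...,2]>.06)&(W[...,2]<.075)]; print("red",rect(x))
E
```

```text
[ 0.5756087  -0.01770587  0.21908856] 84.02835769747998
w5 axis [577.55609131   2.17071891]
jam normal 340 [11.57 14.    0.    0.  ]
low normal 225 [ 2.84 -5.    0.    0.  ]
jam 19 [9.9 4.7] 25.3
boss 17 [28.7 -2.5] -5.0
red (array([586.33880615,  91.19540405]), [17.0235652923584, 70.73516082763672], 83.86228942871094)
w11 axis [577.5927124    2.48631525]
jam normal 347 [ 15.49 -28.     0.     0.  ]
low normal 241 [  3.75 -16.     0.     0.  ]
jam 16 [10.7 -3.6] -18.5
boss 27 [27.7 -3.5] -7.1
red (array([588.07098389,  90.90698242]), [16.93732452392578, 71.0659408569336], 83.90633392333984)
```

```bash
python3 -c "
from bench import ctrl
print(ctrl.hand_in())"
```

```text
the job is handed in; nothing more can be done
None
```

I handed the job in at about 35 s. The jam nut is locked at about 1.2 rad by camera, the red spanner is on the lower nut by the post (nut turned about 0.2 rad, the stated play), the blue spanner lies flat on the bench, and the jar, knife and tin have not moved.

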